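# Vent the vacuum desiccator, set out the dried dishes in a row, close it again

## Task

Open the red vent tap on the desiccator fully to let the vacuum out, lift the lid off and lay it on the round mat, then set every dish - those inside and the one standing askew on the tray - upright in a straight row on the tray, each squarely on a printed square of its own (any one) and flush against the blue rail. When the desiccator is empty put the lid back on, seated all round, and only then turn the tap fully closed. Leave the other things on the bench where they are.

Things in the scene. Friction and masses are not known exactly. Their poses are not given: they have to be found in the camera images.
- desiccator: round blue vacuum desiccator, fixed, any yaw, 240 mm across its steel flange, flange top 84 mm above its origin (centre of its underside; z up). Opening through the 7 mm thick flange about 184 mm across; white floor 10 mm above the origin, with a white rim 12 mm high that keeps the dishes within about 85 mm of the axis.
- lid: round clear lid with black rim, 228 mm across, loose, about 0.5 kg. Origin: centre of its underside, a plug 172 mm across and 14 mm deep that enters the opening with 5 to 8 mm to spare; the wide disc lies 14 to 24 mm above the origin. Seated, the origin is 70 mm above the desiccator's origin; any yaw will do. Off, it rests on the plug.
- lid_handle (a point): middle of the lid's black bar handle, at the lid's centre, 58 mm above its origin; axes as the lid's. Bar 56 mm along x, 14 mm thick along y, 16 mm tall. With the tap closed the vacuum holds the seated lid down fast; it comes free when the tap is more than about two thirds open.
- tap (a joint): red vent tap on the lid, 78 mm from its centre along the lid's x. 0 = closed, bar along the lid's y; 1.57 = fully open, bar along the lid's x, in line with the brass nozzle. Opens anticlockwise seen from above, stays where left, 0.06 N m. Starts closed within 0.12. Keep it open until the lid is seated again, or the lid will not go down.
- tap_grip (a point): middle of the tap's red bar, on the turning axis, 52 mm above the lid's origin. The bar is 46 mm long along this point's y, 12 mm thick along its x, 28 mm tall (36 to 64 mm above the lid's origin), and turns with the tap; the lid's top is 28 mm below this point.
- mat: round black rubber mat with grey middle for the lid, 236 mm across, 4 mm thick, fixed. Origin: centre of its underside.
- tray: aluminium tray, fixed, 308 mm along its x and 146 mm along its y, floor top 6 mm above its origin (centre of its underside). A blue rail 26 mm high runs along its +y side, inner face at y = +65 mm; low edges on the other sides (front 12 mm high, inner face y = -69 mm; ends 16 mm high, inner faces x = +-150 mm). Four black-outlined squares in a row along the rail.
- square0 (a point): centre of printed square 0 on the tray floor, at tray x = -108 mm, y = 37 mm; a dish flush against the rail and centred in the square has its origin here. Axes as the tray's.
- square1 (a point): centre of printed square 1 on the tray floor, at tray x = -36 mm, y = 37 mm; a dish flush against the rail and centred in the square has its origin here. Axes as the tray's.
- square2 (a point): centre of printed square 2 on the tray floor, at tray x = 36 mm, y = 37 mm; a dish flush against the rail and centred in the square has its origin here. Axes as the tray's.
- square3 (a point): centre of printed square 3 on the tray floor, at tray x = 108 mm, y = 37 mm; a dish flush against the rail and centred in the square has its origin here. Axes as the tray's.
- dish_a: square white dish with green lid, body 56 x 56 x 30 mm, with a green bar knob on top: 36 mm along the dish's own x, 12 mm thick along its y, from 30 to 52 mm above the underside. Origin: centre of the underside; z up. Loose, 0.1 to 0.2 kg. Stands inside the desiccator at the start, or is absent (None).
- dish_b: square white dish with green lid, body 56 x 56 x 30 mm, with a green bar knob on top: 36 mm along the dish's own x, 12 mm thick along its y, from 30 to 52 mm above the underside. Origin: centre of the underside; z up. Loose, 0.1 to 0.2 kg. Stands inside the desiccator at the start, or is absent (None).
- dish_c: square white dish with green lid, body 56 x 56 x 30 mm, with a green bar knob on top: 36 mm along the dish's own x, 12 mm thick along its y, from 30 to 52 mm above the underside. Origin: centre of the underside; z up. Loose, 0.1 to 0.2 kg. Stands inside the desiccator at the start, or is absent (None).
- dish_d: square white dish with green lid, body 56 x 56 x 30 mm, with a green bar knob on top: 36 mm along the dish's own x, 12 mm thick along its y, from 30 to 52 mm above the underside. Origin: centre of the underside; z up. Loose, 0.1 to 0.2 kg. Stands askew on the tray at the start.
- reagent: bystander: amber reagent bottle with blue cap, 52 mm across, 110 mm tall; loose, leave alone
- wash_bottle: bystander: white bottle with red cap, 60 mm across, 150 mm tall; loose, leave alone
- sample_jar: bystander: clear jar with white cap, 60 mm across, 70 mm tall; loose, leave alone
- beaker: bystander: glass cup, 60 mm across, 60 mm tall; loose, leave alone
- spatula: bystander: spatula lying flat, 180 mm long; loose, leave alone
- timer: bystander: white timer block 50 x 70 x 30 mm; loose, leave alone
There are look-alikes about, which are no part of the job. Leave any green or purple look-alike of the lid alone.

How it is judged:
By the outcome, as a careful person would: the job done as asked, in the order asked, and still so for the second after the job is handed in, with the robot touching nothing.
Of dish_a, dish_b, dish_c only 2 to 3 are there at a start; the rules pass over those that are not, and their reading is None.
At some moment in a run one of dish_a, dish_b, dish_c, dish_d may be knocked a few centimetres aside while the robot is not near it.
It also fails if it takes over 210 s, if anything falls off the work surface, if the arm or the gripper's body presses on something with over 40 N, if the wrist force passes 120 N, or if a joint passes its speed limit or range.

## Robot

A 6-joint arm with a two-finger parallel gripper is mounted at the origin on the work surface. World frame = base frame: x ahead of the robot, y to its left, z up, the work surface at z = 0. Lengths are in m, angles in rad, forces in N, time in s.
With the tool pointing down it reaches from about 0.325 to 0.875 m from the base axis. Payload 4.4 kg.
Tool frame: the origin (TCP) lies on the centre line of the jaws, within the pads' length; the fingertips stand 19 mm ahead of it and the grasp point (between the pads) is the TCP; z points along the fingers, y is the line along which they close (so a half turn about z gives the same grasp; the last joint's range is limited). The gripper opens to 85 mm and grips with 20 to 120 N. Pads are 22 mm wide; open, the fingers measure 114 mm over their backs; the gripper's body (76 mm by 85 mm) begins 54 mm behind the grasp point. The pads swing forward as they close: fully open they stand 13 mm farther back than shut.
Start: joints at [1.129, 0.207, 1.542, -0, 1.393, -0.15], TCP at [0.165, 0.551, 0.25] pointing down, gripper open.
Joint ranges: [-2.73, 2.73], [-0.86, 2.22], [0.23, 2.46], [-1.11, 4.25], [0.08, 2.63], [-2.82, 2.82]. Speed limits (rad/s): [2.79, 2.79, 3.14, 3.14, 3.14, 3.14].

## Interface

Orientations are given as a unit quaternion [w, x, y, z].
In Python, from cell import manip gives the robot as it stands.
- The arm moves only by the tool apply_moves, never from a script. Its argument "commands" is a list of rows, each an object with "translation": the shift along the tool's x, y, z scaled (see below), a list of three; "rot": the turn, a rotation vector about the tool's x, y, z scaled (see below), a list of three; "gripper": the gripper's target within -1 to 1 (fully open at 1, half-way at 0, shut at -1). In form: [{"translation": [x, y, z], "rot": [ax, ay, az], "gripper": gripper}, ...]. A call has exactly 10 rows; each row is the pose to reach, as a shift and turn from the pose commanded when the call began, along the tool's axes at that moment; what a row does not reach only later rows make up. The controller multiplies each number of a shift by 0.8 m and each number of a turn by 90 degrees. A row lasts 1/10 s, in which the tool goes at most 50 mm and 8.59 degrees, less where a joint would pass 70% of its speed; a pose out of reach is approached as far as the arm can. A call with a number of a shift or a turn outside -1 to 1 is refused whole. A call with a gripper value outside its range is refused whole. The fingers move at their own pace and stop on an object; "newtons" is the grip in N (left out, the last holds). Time passes only in rows, so rows that repeat a pose let the fingers close, or fill a call up. It gives the time, the measured TCP pose, the force, the opening and the grip force at its end, in the units of the state.
- manip.state(): the state, without advancing time (a new reading comes with each control period).
- manip.read_camera(name): name is "scene" or "side" or "wrist"; returns (picture, depth): 480x640x3 uint8, red, green, blue; 480x640 float32, m along the optical axis (not along the pixel's ray), 0 where there is no reading.
- manip.camera_model(name): a dict with "camera_matrix" (3x3 intrinsics, pixels), "R" (3x3) and "t" (3): a world point X has camera coordinates R X + t. Camera axes: x right, y down, z forward; pixel columns grow to the right and rows downward; lengths in m; the calibration is good to about 2 mm. A picture is of the moment at which its call begins: read the wrist's pose just before it. camera_model takes no time and is no camera call; for the wrist camera it gives the pose at the moment of the call.
- manip.job_done(): hands the job in; it is judged then, once.
Trained networks look in the newest picture that a camera, given by its name, has taken for a name from the list of things; names that differ only in an ending like _2 or _b are one class to them, and where a whole thing is asked for, a point or a joint stands for the part that bears it (a point fixed in the world has none). Each returns a list of dicts, best first, with "confidence" (0 to 1); they miss things now and then, are a little off and sometimes report something else, mostly with a low value. They report only what shows in the picture. A call takes as long as a camera call. They do not tell look-alikes from the thing itself.
- manip.boxes_of(camera, thing): "extent" ([left, top, right, bottom] in pixels, round what is visible of it).
- manip.masks_of(camera, thing): "mask" (480x640 bool, what is visible of it) and "extent" ([left, top, right, bottom] in pixels, round what is visible of it).
The state is a dict: "time_s": time; "q": joint angles; "qvel": joint speeds; "joint_efforts": joint torques, N m; "tool_pos": TCP position; "tcp_rot": TCP orientation; "wrist_force": force on the tool from outside, world axes, zero at the start; "wrist_torque": the same for the moment, N m; "opening": opening from 0.0 (shut) to 1.0 (fully open); "gripper_force": force on a finger pad.
Only numpy, scipy, OpenCV 4.12 (cv2) and the standard library are available. Lean on these libraries where they do the work, as an engineer would, in place of code of your own. Each camera call takes 0.05 s, during which the arm holds its last target. There are 200 camera calls.

## Working session

There is one attempt and no reset: what is moved stays moved. The work goes in short steps, Python scripts to look and compute and a tool call to move; the robot and the scene stay as the last step left them, time stands still between calls to the robot, and variables do not carry over. Pictures are saved under pics/ and viewed, at most 14 in all, crops included, and the job is handed in when it is done.

Besides the shell and the picture viewer there is one more tool, called after ">>>" as name([rows], argument=value, ...), one row to a line, values as JSON. apply_moves: Moves the arm, as the interface text tells. Shifts and turns lie within -1 to 1; 1 stands for 0.8 m of shift or 90 degrees of turn. Its arguments: {"type":"object","properties":{"commands":{"type":"array","items":{"type":"object","properties":{"translation":{"type":"array","items":{"type":"number"}},"rot":{"type":"array","items":{"type":"number"}},"gripper":{"type":"number"}}}},"newtons":{"type":"number"}},"required":["commands"]}

```bash
ls; mkdir -p pics; python3 - <<'E'
from cell import manip
import cv2,numpy as np
s=manip.state();print({k:np.round(v,3).tolist() for k,v in s.items()})
for c in("scene","side"):
    p,d=manip.read_camera(c);cv2.imwrite(f"pics/{c}0.png",p[:,:,::-1])
    m=manip.camera_model(c);print(c,{k:np.round(v,3).tolist() for k,v in m.items()})
E
```

```text
pics
{'time_s': 0.0, 'q': [1.128, 0.207, 1.543, 0.0, 1.393, -0.15], 'qvel': [-0.0, 0.0, 0.002, -0.0, 0.001, 0.0], 'joint_efforts': [0.0, -38.305, -29.159, -0.0, 0.011, -0.0], 'tool_pos': [0.165, 0.55, 0.249], 'tcp_rot': [-0.0, 0.145, 0.989, -0.001], 'wrist_force': [0.596, -0.231, 0.039], 'wrist_torque': [-0.011, 0.004, -0.001], 'gripper_force': 0.0, 'opening': 1.002}
scene {'camera_matrix': [[532.812, 0.0, 313.102], [0.0, 532.812, 237.107], [0.0, 0.0, 1.0]], 'R': [[-0.595, 0.804, -0.001], [0.608, 0.448, -0.655], [-0.526, -0.391, -0.755]], 't': [0.262, -0.26, 1.757]}
side {'camera_matrix': [[578.249, 0.0, 314.801], [0.0, 578.249, 224.906], [0.0, 0.0, 1.0]], 'R': [[0.761, -0.649, 0.013], [-0.483, -0.58, -0.656], [0.433, 0.493, -0.755]], 't': [-0.363, 0.32, 1.253]}
```

View pics/scene0.png

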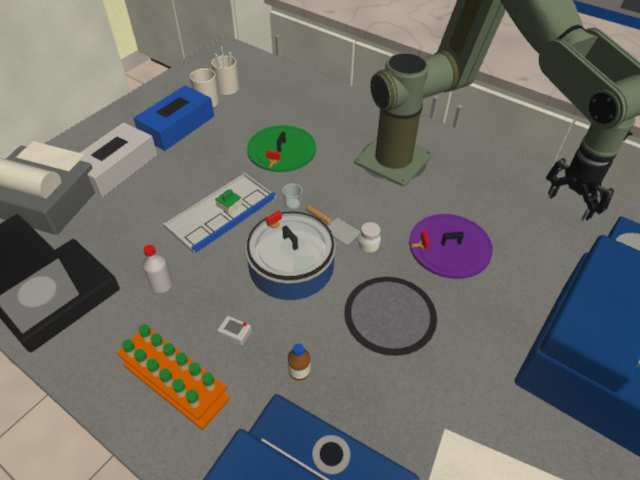

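View pics/side0.png

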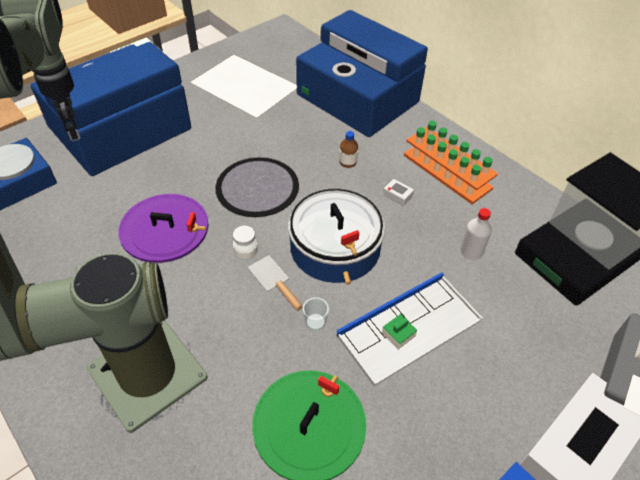

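The scene image shows three lid candidates. The clear lid sits on the blue desiccator (scene 290,245; its tap at 274,218). The purple look-alike is at (452,245) and the green one at (282,148). I choose the clear lid. The mat is at (391,315), the tray at (220,210) and dish_d at (228,198).

```bash
cat > h.py <<'E'
from cell import manip
import cv2,numpy as np
from scipy.spatial.transform import Rotation as Rn
def cam(c):
    m=manip.camera_model(c);return np.array(m["camera_matrix"]),np.array(m["R"]),np.array(m["t"])
def shot(c,name=None):
    M=cam(c);p,d=manip.read_camera(c)
    if name:cv2.imwrite(f"pics/{name}.png",p[:,:,::-1])
    return p,d,M
def cloud(d,M):
    K,R,t=M;v,u=np.mgrid[:480,:640];P=np.stack([(u-K[0,2])/K[0,0]*d,(v-K[1,2])/K[1,1]*d,d],-1)
    W=(P-t)@R;W[d<=0]=np.nan;return W
def plane(px,z,M):   # pixels -> world on plane z
    K,R,t=M;px=np.atleast_2d(px).astype(float)
    r=np.c_[(px-K[:2,2])/[K[0,0],K[1,1]],np.ones(len(px))]@R;c=-R.T@t
    return c+r*((z-c[2])/r[:,2])[:,None]
def proj(X,M):
    K,R,t=M;c=np.atleast_2d(X)@R.T+t;return (c@K.T)[:,:2]/c[:,2:]
def circ(P):
    A=np.c_[2*P[:,:2],np.ones(len(P))];s=np.linalg.lstsq(A,(P[:,:2]**2).sum(1),rcond=None)[0]
    return s[:2],np.sqrt(s[2]+s[:2]@s[:2])
def move(pos,yaw):  # shift/turn (scaled) from current measured pose to TCP pos with tool down, y-axis of tool at world angle yaw (mod pi)
    s=manip.state();q=s["tcp_rot"];R=Rn.from_quat([q[1],q[2],q[3],q[0]])
    best=None
    for k in(0,np.pi):
        y=np.array([np.cos(yaw+k),np.sin(yaw+k),0]);z=np.array([0,0,-1.]);x=np.cross(y,z)
        rv=(R.inv()*Rn.from_matrix(np.c_[x,y,z])).as_rotvec()
        print("tr",np.round(R.inv().apply(np.array(pos)-s["tool_pos"])/.8,4).tolist(),"rot",np.round(rv/(np.pi/2),4).tolist(),"q6",round(s["q"][5],2))
E
python3 - <<'E'
from h import *
for c in("scene","side"):
    p,d,M=shot(c);W=cloud(d,M)
    for n in("lid","mat","tray","desiccator","tap","dish_d","lid_handle","square0","reagent","wash_bottle","sample_jar","beaker","timer","spatula"):
        for o in manip.masks_of(c,n)[:4]:
            m=o["mask"];w=W[m];w=w[~np.isnan(w[:,0])]
            if len(w)<5: continue
            r=cv2.minAreaRect(w[:,:2].astype(np.float32)*1000)
            print(c,n,round(o["confidence"],2),np.round(o["extent"]).astype(int).tolist(),"med",np.round(np.median(w,0),3).tolist(),"rect",[np.round(x).tolist() for x in r],"zmax",np.round(np.percentile(w[:,2],95),3))
E
```

```text
scene lid 0.94 [405, 216, 498, 283] med [0.251, 0.335, 0.023] rect [[226.0, 329.0], [260.0, 226.0], 3.0] zmax 0.05
scene lid 0.91 [246, 211, 333, 280] med [0.558, 0.014, 0.093] rect [[542.0, -30.0], [305.0, 231.0], 80.0] zmax 0.117
scene lid 0.63 [245, 122, 319, 173] med [0.203, -0.302, 0.023] rect [[180.0, -324.0], [264.0, 237.0], 26.0] zmax 0.052
scene lid 0.19 [218, 316, 251, 346] med [0.808, 0.034, 0.028] rect [[796.0, 27.0], [65.0, 71.0], 10.0] zmax 0.033
scene mat 0.97 [345, 277, 436, 357] med [0.531, 0.312, 0.004] rect [[524.0, 309.0], [238.0, 234.0], 34.0] zmax 0.008
scene mat 0.35 [166, 177, 275, 252] med [0.546, -0.283, 0.006] rect [[512.0, -288.0], [165.0, 325.0], 80.0] zmax 0.024
scene tray 0.64 [165, 176, 275, 255] med [0.541, -0.281, 0.006] rect [[511.0, -291.0], [170.0, 323.0], 82.0] zmax 0.024
scene desiccator 0.91 [244, 245, 335, 299] med [0.639, 0.077, 0.045] rect [[600.0, 33.0], [128.0, 243.0], 31.0] zmax 0.084
scene tap 0.62 [268, 151, 284, 161] med [0.268, -0.282, 0.054] rect [[267.0, -284.0], [18.0, 43.0], 15.0] zmax 0.065
scene tap 0.59 [270, 211, 283, 225] med
[... 3810 characters left out ...]
_jar 0.63 [234, 226, 256, 260] med [0.353, 0.122, 0.056] rect [[359.0, 133.0], [56.0, 57.0], 17.0] zmax 0.073
side sample_jar 0.44 [336, 132, 360, 168] med [0.774, 0.204, 0.061] rect [[777.0, 208.0], [38.0, 51.0], 37.0] zmax 0.108
side beaker 0.66 [301, 297, 330, 333] med [0.364, -0.132, 0.035] rect [[373.0, -121.0], [102.0, 64.0], 43.0] zmax 0.061
side beaker 0.61 [287, 219, 383, 285] med [0.468, -0.081, 0.048] rect [[497.0, -48.0], [145.0, 238.0], 45.0] zmax 0.085
side timer 0.56 [384, 179, 415, 204] med [0.79, 0.019, 0.028] rect [[814.0, 27.0], [87.0, 71.0], 10.0] zmax 0.034
side spatula 0.71 [250, 256, 303, 309] med [0.357, 0.029, 0.004] rect [[360.0, 1.0], [183.0, 66.0], 87.0] zmax 0.02
```

>>> apply_moves([
  {"translation": [-0.35,-0.33,-0.19],"rot": [0,0,0.9],"gripper": 1},
  {"translation": [-0.35,-0.33,-0.19],"rot": [0,0,0.9],"gripper": 1},
  {"translation": [-0.35,-0.33,-0.19],"rot": [0,0,0.9],"gripper": 1},
  {"translation": [-0.35,-0.33,-0.19],"rot": [0,0,0.9],"gripper": 1},
  {"translation": [-0.35,-0.33,-0.19],"rot": [0,0,0.9],"gripper": 1},
  {"translation": [-0.35,-0.33,-0.19],"rot": [0,0,0.9],"gripper": 1},
  {"translation": [-0.35,-0.33,-0.19],"rot": [0,0,0.9],"gripper": 1},
  {"translation": [-0.35,-0.33,-0.19],"rot": [0,0,0.9],"gripper": 1},
  {"translation": [-0.35,-0.33,-0.19],"rot": [0,0,0.9],"gripper": 1},
  {"translation": [-0.35,-0.33,-0.19],"rot": [0,0,0.9],"gripper": 1},
])

```text
time_s: 2.6
tool_pos: [0.3593, 0.2154, 0.404]
tcp_rot: [0.001, 0.756, 0.655, 0.002]
wrist_force: [-0.7, 0.7, -0.0]
opening: 0.999
gripper_force: 0.0
```

```bash
python3 - <<'E'
from h import *
s=manip.state();print(s["tool_pos"],s["tcp_rot"],s["q"])
K,R,t=cam("wrist");print(K,-R.T@t,R)
move([.5,-.03,.4],np.radians(-105))
E
```

```text
[0.35929681 0.21543446 0.40398502] [0.00089403 0.7559908  0.65457984 0.00153166] [ 3.33264079e-01 -2.18807679e-01  1.65433963e+00 -5.27558223e-04
  1.70255246e+00  4.76734030e-01]
[[408.28896621   0.         317.4372315 ]
 [  0.         408.28896621 239.69660003]
 [  0.           0.           1.        ]] [0.36722665 0.28252114 0.52661049] [[ 0.98970216 -0.14309137  0.00380575]
 [-0.1389237  -0.95379     0.26642979]
 [-0.03449391 -0.26421485 -0.96384682]]
tr [-0.2785, 0.2179, 0.0054] rot [0.001, -0.0024, 1.0753] q6 0.48
tr [-0.2785, 0.2179, 0.0054] rot [0.0023, 0.001, -0.9247] q6 0.48
```

>>> apply_moves([
  {"translation": [-0.325,0.25,0.13],"rot": [0,0,0.95],"gripper": 1},
  {"translation": [-0.325,0.25,0.13],"rot": [0,0,0.95],"gripper": 1},
  {"translation": [-0.325,0.25,0.13],"rot": [0,0,0.95],"gripper": 1},
  {"translation": [-0.325,0.25,0.13],"rot": [0,0,0.95],"gripper": 1},
  {"translation": [-0.325,0.25,0.13],"rot": [0,0,0.95],"gripper": 1},
  {"translation": [-0.325,0.25,0.13],"rot": [0,0,0.95],"gripper": 1},
  {"translation": [-0.325,0.25,0.13],"rot": [0,0,0.95],"gripper": 1},
  {"translation": [-0.325,0.25,0.13],"rot": [0,0,0.95],"gripper": 1},
  {"translation": [-0.325,0.25,0.13],"rot": [0,0,0.95],"gripper": 1},
  {"translation": [-0.325,0.25,0.13],"rot": [0,0,0.95],"gripper": 1},
])

```text
time_s: 3.6
tool_pos: [0.5209, -0.0678, 0.2978]
tcp_rot: [-0.0, 0.999, -0.032, -0.0]
wrist_force: [-0.2, 0.4, 0.1]
opening: 0.998
gripper_force: 0.0
```

```bash
python3 - <<'E'
from h import *
p,d,M=shot("wrist","w1");W=cloud(d,M)
np.savez("w1.npz",p=p,W=W)
hsv=cv2.cvtColor(p,cv2.COLOR_RGB2HSV)
red=((hsv[...,0]<8)|(hsv[...,0]>172))&(hsv[...,1]>150)&(hsv[...,2]>80)
m=red&(np.hypot(W[...,0]-.52,W[...,1]+.07)<.06)&(W[...,2]>.10)
w=W[m];top=w[w[:,2]>.128]
r=cv2.minAreaRect(top[:,:2].astype(np.float32)*1000);print("tap",len(top),np.round(r[0]),np.round(r[1]),r[2],top[:,2].mean())
blk=(p.max(2)<60)&(W[...,2]>.115)&(np.hypot(W[...,0]-.54,W[...,1])<.06)
w=W[blk];print("handle z",np.percentile(w[:,2],[5,50,95]));w=w[w[:,2]>.128]
r=cv2.minAreaRect(w[:,:2].astype(np.float32)*1000);print("handle",len(w),r)
E
```

```text
tap 912 [523. -70.] [11. 45.] 76.74559783935547 0.1324992212648277
handle z [0.13625473 0.34666978 0.36985156]
handle 27132 ((530.6234741210938, -12.276329040527344), (91.36894226074219, 41.91581726074219), 76.18755340576172)
```

View pics/w1.png

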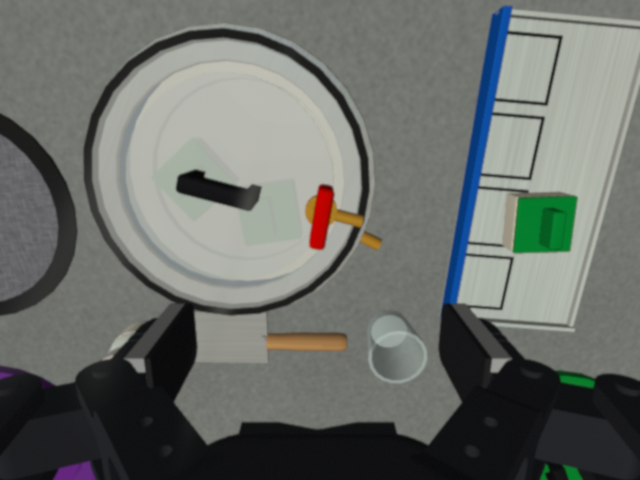

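The wrist view shows the tap bar at (321,217) and the handle bar at (218,190). Two dishes show faintly under the clear lid, and dish_d is at (545,222) on the tray.

```bash
python3 - <<'E'
from h import *
f=np.load("w1.npz");p,W=f["p"],f["W"]
blk=(p.max(2)<60)&(W[...,2]>.115)&(W[...,2]<.145)&(np.hypot(W[...,0]-.54,W[...,1])<.06)
w=W[blk];w=w[w[:,2]>.130];print(cv2.minAreaRect(w[:,:2].astype(np.float32)*1000),len(w),np.median(w[:,2]))
for u,v in((340,212),(352,218),(372,240),(321,217)):print(np.round(W[v,u],3))
# rim outer black circle + flange
r=(p.max(2)<60)&(W[...,2]>.085)&(W[...,2]<.10)&(np.hypot(W[...,0]-.54,W[...,1])<.14)
c=W[r];cc,R=circ(c);print("rim mid",cc,R)
h=cv2.convexHull(c[:,:2].astype(np.float32));print("enc",cv2.minEnclosingCircle(h))
move([.523,-.070,.18],np.radians(-103.5))
E
```

```text
((547.1192016601562, 2.5580615997314453), (54.64130783081055, 13.193821907043457), 71.47168731689453) 1288 0.13464333573512727
[ 0.521 -0.086  0.102]
[ 0.515 -0.095  0.102]
[ 0.479 -0.117  0.045]
[ 0.524 -0.07   0.133]
rim mid [0.54675604 0.00347564] 0.11066873299433626
enc ((0.5468372106552124, 0.003727689851075411), 0.11407273262739182)
tr [0.0029, 0.0028, 0.1475] rot [-0.0001, 0.0003, 0.1078] q6 1.34
tr [0.0029, 0.0028, 0.1475] rot [-0.0005, -0.0001, -1.8922] q6 1.34
```

>>> apply_moves([
  {"translation": [0.002,0.003,0.14],"rot": [0,0,0.108],"gripper": 0},
  {"translation": [0.002,0.003,0.14],"rot": [0,0,0.108],"gripper": 0},
  {"translation": [0.002,0.003,0.14],"rot": [0,0,0.108],"gripper": 0},
  {"translation": [0.002,0.003,0.14],"rot": [0,0,0.108],"gripper": 0},
  {"translation": [0.002,0.003,0.17],"rot": [0,0,0.108],"gripper": 0},
  {"translation": [0.002,0.003,0.19],"rot": [0,0,0.108],"gripper": 0},
  {"translation": [0.002,0.003,0.205],"rot": [0,0,0.108],"gripper": 0},
  {"translation": [0.002,0.003,0.213],"rot": [0,0,0.108],"gripper": 0},
  {"translation": [0.002,0.003,0.213],"rot": [0,0,0.108],"gripper": 0},
  {"translation": [0.002,0.003,0.213],"rot": [0,0,0.108],"gripper": 0},
], newtons=40)

```text
time_s: 4.65
tool_pos: [0.5234, -0.07, 0.1291]
tcp_rot: [0.0, 0.994, -0.112, 0.001]
wrist_force: [0.5, -0.5, 0.0]
opening: 0.498
gripper_force: 0.0
```

>>> apply_moves([
  {"translation": [0,0,0],"rot": [0,0,0],"gripper": -0.5},
  {"translation": [0,0,0],"rot": [0,0,0],"gripper": -1},
  {"translation": [0,0,0],"rot": [0,0,0],"gripper": -1},
  {"translation": [0,0,0],"rot": [0,0,0],"gripper": -1},
  {"translation": [0,0,0],"rot": [0,0,0],"gripper": -1},
  {"translation": [0,0,0],"rot": [0,0,0],"gripper": -1},
  {"translation": [0,0,0],"rot": [0,0,0],"gripper": -1},
  {"translation": [0,0,0],"rot": [0,0,0],"gripper": -1},
  {"translation": [0,0,0],"rot": [0,0,0],"gripper": -1},
  {"translation": [0,0,0],"rot": [0,0,0],"gripper": -1},
])

```text
time_s: 5.65
tool_pos: [0.5229, -0.0702, 0.1288]
tcp_rot: [0.0, 0.994, -0.113, 0.001]
wrist_force: [-1.2, -2.1, 4.7]
opening: 0.135
gripper_force: 42.0
```

>>> apply_moves([
  {"translation": [0,0,0],"rot": [0,0,-0.08],"gripper": -1},
  {"translation": [0,0,0],"rot": [0,0,-0.17],"gripper": -1},
  {"translation": [0,0,0],"rot": [0,0,-0.26],"gripper": -1},
  {"translation": [0,0,0],"rot": [0,0,-0.35],"gripper": -1},
  {"translation": [0,0,0],"rot": [0,0,-0.44],"gripper": -1},
  {"translation": [0,0,0],"rot": [0,0,-0.53],"gripper": -1},
  {"translation": [0,0,0],"rot": [0,0,-0.62],"gripper": -1},
  {"translation": [0,0,0],"rot": [0,0,-0.71],"gripper": -1},
  {"translation": [0,0,0],"rot": [0,0,-0.8],"gripper": -1},
  {"translation": [0,0,0],"rot": [0,0,-0.88],"gripper": -1},
])

```text
time_s: 6.65
tool_pos: [0.5231, -0.0705, 0.1288]
tcp_rot: [0.001, 0.836, 0.549, 0.0]
wrist_force: [-1.6, -0.7, 5.8]
opening: 0.13
gripper_force: 42.0
```

>>> apply_moves([
  {"translation": [0,0,0],"rot": [0,0,-0.04],"gripper": -1},
  {"translation": [0,0,0],"rot": [0,0,-0.08],"gripper": -1},
  {"translation": [0,0,0],"rot": [0,0,-0.08],"gripper": -1},
  {"translation": [0,0,0],"rot": [0,0,-0.08],"gripper": 0},
  {"translation": [0,0,0],"rot": [0,0,-0.08],"gripper": 0},
  {"translation": [0,0,0],"rot": [0,0,-0.08],"gripper": 0},
  {"translation": [0,0,-0.04],"rot": [0,0,-0.08],"gripper": 0},
  {"translation": [0,0,-0.08],"rot": [0,0,-0.08],"gripper": 0},
  {"translation": [0,0,-0.12],"rot": [0,0,-0.08],"gripper": 0},
  {"translation": [0,0,-0.15],"rot": [0,0,-0.08],"gripper": 0},
])

```text
time_s: 7.65
tool_pos: [0.5226, -0.0695, 0.2496]
tcp_rot: [0.0, 0.801, 0.598, 0.0]
wrist_force: [0.8, -0.6, -0.2]
opening: 0.498
gripper_force: 0.0
```

```bash
cat >> h.py <<'E'
def lidpose(p,W,c0,ztop):
    near=np.hypot(W[...,0]-c0[0],W[...,1]-c0[1])
    b=(p.max(2)<60)&(W[...,2]>ztop-.007)&(W[...,2]<ztop+.006)&(near<.06);w=W[b]
    print("handle",len(w),cv2.minAreaRect(w[:,:2].astype(np.float32)*1000))
    r=(p.max(2)<60)&(abs(W[...,2]-(ztop-.043))<.008)&(near<.14);c=W[r];print("rim",circ(c),cv2.minEnclosingCircle(c[:,:2].astype(np.float32)))
    hsv=cv2.cvtColor(p,cv2.COLOR_RGB2HSV)
    red=((hsv[...,0]<8)|(hsv[...,0]>172))&(hsv[...,1]>150)&(hsv[...,2]>80)
    w=W[red&(near<.12)&(W[...,2]>ztop-.01)];
    if len(w):print("tap",len(w),cv2.minAreaRect(w[:,:2].astype(np.float32)*1000))
E
python3 - <<'E'
from h import *
s=manip.state();print(s["tool_pos"],s["tcp_rot"])
p,d,M=shot("wrist","w2");W=cloud(d,M)
lidpose(p,W,(.547,.003),.136)
q=s["tcp_rot"]
move([.547,.003,.24],np.radians(-18.4))
E
```

```text
[ 0.52261563 -0.06947996  0.24958409] [3.92809198e-04 8.01426565e-01 5.98092892e-01 4.46620957e-04]
handle 2275 ((545.6488647460938, 4.357685089111328), (53.63323211669922, 12.642251014709473), 72.77155303955078)
rim (array([0.54563026, 0.00444066]), np.float64(0.11066138614495824)) ((0.5455464720726013, 0.0044587599113583565), 0.11420589685440063)
tap 1263 ((522.4357299804688, -69.28754425048828), (45.610931396484375, 11.31895923614502), 73.88894653320312)
tr [0.0955, 0.0003, 0.0175] rot [0.0056, -0.0002, 0.0208] q6 -0.01
tr [0.0955, 0.0003, 0.0175] rot [0.0003, 0.0087, -1.9791] q6 -0.01
```

>>> apply_moves([
  {"translation": [0.05,0.002,0],"rot": [0,0,0.012],"gripper": 0},
  {"translation": [0.096,0.002,0],"rot": [0,0,0.012],"gripper": 0},
  {"translation": [0.096,0.002,0.04],"rot": [0,0,0.012],"gripper": 0},
  {"translation": [0.096,0.002,0.08],"rot": [0,0,0.012],"gripper": 0},
  {"translation": [0.096,0.002,0.12],"rot": [0,0,0.012],"gripper": 0},
  {"translation": [0.096,0.002,0.145],"rot": [0,0,0.012],"gripper": 0},
  {"translation": [0.096,0.002,0.156],"rot": [0,0,0.012],"gripper": 0},
  {"translation": [0.096,0.002,0.156],"rot": [0,0,0.012],"gripper": 0},
  {"translation": [0.096,0.002,0.156],"rot": [0,0,0.012],"gripper": -0.5},
  {"translation": [0.096,0.002,0.156],"rot": [0,0,0.012],"gripper": -1},
], newtons=80)

```text
time_s: 8.7
tool_pos: [0.547, 0.0033, 0.1247]
tcp_rot: [0.001, 0.807, 0.59, 0.001]
wrist_force: [-0.8, -0.1, 3.0]
opening: 0.169
gripper_force: 5.1
```

>>> apply_moves([
  {"translation": [0,0,0],"rot": [0,0,0],"gripper": -1},
  {"translation": [0,0,0],"rot": [0,0,0],"gripper": -1},
  {"translation": [0,0,0],"rot": [0,0,0],"gripper": -1},
  {"translation": [0,0,0],"rot": [0,0,0],"gripper": -1},
  {"translation": [0,0,0],"rot": [0,0,0],"gripper": -1},
  {"translation": [0,0,0],"rot": [0,0,0],"gripper": -1},
  {"translation": [0,0,0],"rot": [0,0,0],"gripper": -1},
  {"translation": [0,0,-0.01],"rot": [0,0,0],"gripper": -1},
  {"translation": [0,0,-0.02],"rot": [0,0,0],"gripper": -1},
  {"translation": [0,0,-0.03],"rot": [0,0,0],"gripper": -1},
])

```text
time_s: 9.7
tool_pos: [0.5447, 0.0036, 0.1466]
tcp_rot: [-0.001, 0.807, 0.59, -0.001]
wrist_force: [-0.3, 1.1, -4.9]
opening: 0.15
gripper_force: 78.2
```

>>> apply_moves([
  {"translation": [0,0,-0.04],"rot": [0,0,0],"gripper": -1},
  {"translation": [0,0,-0.08],"rot": [0,0,0],"gripper": -1},
  {"translation": [0.03,-0.012,-0.105],"rot": [0,0,0],"gripper": -1},
  {"translation": [0.08,-0.032,-0.105],"rot": [0,0,0],"gripper": -1},
  {"translation": [0.135,-0.054,-0.105],"rot": [0,0,0],"gripper": -1},
  {"translation": [0.19,-0.076,-0.105],"rot": [0,0,0],"gripper": -1},
  {"translation": [0.245,-0.098,-0.105],"rot": [0,0,0],"gripper": -1},
  {"translation": [0.295,-0.118,-0.105],"rot": [0,0,0],"gripper": -1},
  {"translation": [0.335,-0.133,-0.105],"rot": [0,0,0],"gripper": -1},
  {"translation": [0.354,-0.1405,-0.105],"rot": [0,0,0],"gripper": -1},
])

```text
time_s: 10.7
tool_pos: [0.5231, 0.3106, 0.2307]
tcp_rot: [-0.001, 0.806, 0.592, -0.0]
wrist_force: [0.5, -1.8, -5.9]
opening: 0.148
gripper_force: 78.8
```

>>> apply_moves([
  {"translation": [0,0,0.03],"rot": [0,0,0],"gripper": -1},
  {"translation": [0,0,0.07],"rot": [0,0,0],"gripper": -1},
  {"translation": [0,0,0.11],"rot": [0,0,0],"gripper": -1},
  {"translation": [0,0,0.145],"rot": [0,0,0],"gripper": -1},
  {"translation": [0,0,0.17],"rot": [0,0,0],"gripper": -1},
  {"translation": [0,0,0.185],"rot": [0,0,0],"gripper": -1},
  {"translation": [0,0,0.195],"rot": [0,0,0],"gripper": -1},
  {"translation": [0,0,0.203],"rot": [0,0,0],"gripper": -1},
  {"translation": [0,0,0.209],"rot": [0,0,0],"gripper": -1},
  {"translation": [0,0,0.211],"rot": [0,0,0],"gripper": -1},
])

```text
time_s: 11.7
tool_pos: [0.5247, 0.3075, 0.0626]
tcp_rot: [0.0, 0.807, 0.59, 0.0]
wrist_force: [0.4, -0.6, -6.2]
opening: 0.144
gripper_force: 78.7
```

>>> apply_moves([
  {"translation": [0,0,0.002],"rot": [0,0,0],"gripper": -1},
  {"translation": [0,0,0.004],"rot": [0,0,0],"gripper": -1},
  {"translation": [0,0,0.0045],"rot": [0,0,0],"gripper": -1},
  {"translation": [0,0,0.0045],"rot": [0,0,0],"gripper": -1},
  {"translation": [0,0,0.0045],"rot": [0,0,0],"gripper": 0},
  {"translation": [0,0,0.0045],"rot": [0,0,0],"gripper": 0},
  {"translation": [0,0,0.0045],"rot": [0,0,0],"gripper": 0},
  {"translation": [0,0,-0.04],"rot": [0,0,0],"gripper": 0},
  {"translation": [0,0,-0.1],"rot": [0,0,0],"gripper": 0},
  {"translation": [0,0,-0.16],"rot": [0,0,0],"gripper": 0},
])

```text
time_s: 12.7
tool_pos: [0.524, 0.3072, 0.1916]
tcp_rot: [-0.0, 0.807, 0.59, -0.0]
wrist_force: [0.7, -0.5, 0.2]
opening: 0.508
gripper_force: 0.0
```

```bash
python3 - <<'E'
from h import *
p,d,M=shot("wrist");W=cloud(d,M)
lidpose(p,W,(.524,.3075),.070)
p,d,M=shot("side","s2");W=cloud(d,M)
p,d,M=shot("scene","c2");W=cloud(d,M)
hsv=cv2.cvtColor(p,cv2.COLOR_RGB2HSV)
move([.50,-.10,.40],np.radians(-17.7))
E
```

```text
handle 1699 ((523.8103637695312, 309.58087158203125), (54.81290817260742, 12.49360466003418), 72.7956314086914)
rim (array([0.52352793, 0.30874023]), np.float64(0.1107782758609011)) ((0.523587167263031, 0.3086128830909729), 0.11433083564043045)
tap 982 ((500.61260986328125, 235.24497985839844), (45.42521667480469, 11.796854019165039), 72.276123046875)
tr [-0.4957, 0.1238, -0.2569] rot [0.0061, -0.0051, 0.0009] q6 0.7
tr [-0.4957, 0.1238, -0.2569] rot [0.008, 0.0096, -1.999] q6 0.7
```

View pics/c2.png

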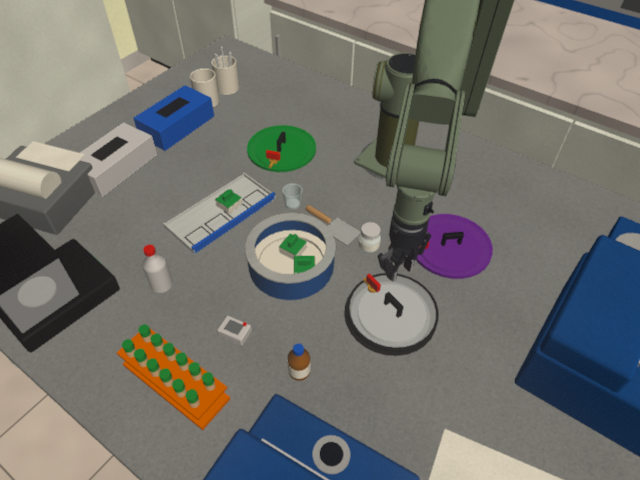

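The lid lies centred on the mat at (392,312). The open desiccator holds exactly two dishes, at (292,245) and (304,263), and dish_d is on the tray at (228,198).

>>> apply_moves([
  {"translation": [0,0,-0.06],"rot": [0,0,0],"gripper": 0},
  {"translation": [-0.46,0.15,-0.257],"rot": [0,0,0],"gripper": 0},
  {"translation": [-0.46,0.15,-0.257],"rot": [0,0,0],"gripper": 0},
  {"translation": [-0.46,0.15,-0.257],"rot": [0,0,0],"gripper": 0},
  {"translation": [-0.46,0.15,-0.257],"rot": [0,0,0],"gripper": 0},
  {"translation": [-0.46,0.15,-0.257],"rot": [0,0,0],"gripper": 0},
  {"translation": [-0.46,0.15,-0.257],"rot": [0,0,0],"gripper": 0},
  {"translation": [-0.46,0.15,-0.257],"rot": [0,0,0],"gripper": 0},
  {"translation": [-0.46,0.15,-0.257],"rot": [0,0,0],"gripper": 0},
  {"translation": [-0.46,0.15,-0.257],"rot": [0,0,0],"gripper": 0},
])

```text
time_s: 13.85
tool_pos: [0.5274, -0.0838, 0.3969]
tcp_rot: [0.001, 0.808, 0.589, -0.0]
wrist_force: [0.6, -0.7, 0.1]
opening: 0.503
gripper_force: 0.0
```

```bash
cat >> h.py <<'E'
def dishes(p,W):
    hsv=cv2.cvtColor(p,cv2.COLOR_RGB2HSV)
    g=(abs(hsv[...,0].astype(int)-65)<18)&(hsv[...,1]>120)&~np.isnan(W[...,0])&(W[...,0]>.38)&(W[...,1]<.13)&(W[...,0]<.75)
    n,lab,st,_=cv2.connectedComponentsWithStats(cv2.morphologyEx(g.astype(np.uint8),cv2.MORPH_OPEN,np.ones((3,3))))
    for i in range(1,n):
        if st[i,4]<200: continue
        w=W[lab==i];zt=np.percentile(w[:,2],98)
        k=w[w[:,2]>zt-.006];b=w[(w[:,2]<zt-.014)&(w[:,2]>zt-.03)]
        f=lambda a:[np.round(x,1).tolist() if np.ndim(x) else round(x,1) for x in cv2.minAreaRect(a[:,:2].astype(np.float32)*1000)]
        print("dish px",st[i,:4].tolist(),"ztop",round(float(zt),4),"knob",f(k),"body",f(b) if len(b)>4 else None)
def tray(p,W):
    hsv=cv2.cvtColor(p,cv2.COLOR_RGB2HSV)
    b=(abs(hsv[...,0].astype(int)-112)<10)&(hsv[...,1]>150)&(W[...,2]>.020)&(W[...,2]<.032)&(W[...,1]<-.12)
    w=W[b];r=cv2.minAreaRect(w[:,:2].astype(np.float32)*1000);print("rail top",len(w),r)
    return r
E
python3 - <<'E'
from h import *
p,d,M=shot("wrist","w3");W=cloud(d,M);np.savez("w3.npz",p=p,W=W);print(manip.state()["tool_pos"])
dishes(p,W);tray(p,W)
fl=(abs(W[...,2]-.084)<.004)&(np.hypot(W[...,0]-.546,W[...,1]-.004)<.13);c=W[fl];print("flange",len(c),cv2.minEnclosingCircle(c[:,:2].astype(np.float32)))
E
```

```text
[ 0.52770939 -0.08483259  0.39724873]
dish px [265, 29, 66, 72] ztop 0.0618 knob [[546.3, 48.0], [12.0, 35.9], 37.5] body [[546.3, 47.7], [53.7, 54.2], 37.7]
dish px [256, 106, 60, 61] ztop 0.0617 knob [[509.6, -19.4], [36.0, 11.9], 4.5] body [[509.8, -19.5], [53.3, 53.2], 4.5]
dish px [307, 318, 49, 45] ztop 0.0577 knob [[481.3, -286.0], [12.8, 35.7], 88.5] body [[481.7, -285.5], [55.2, 54.3], 88.3]
rail top 1279 ((543.2687377929688, -222.5318145751953), (8.856791496276855, 268.5906982421875), 81.69691467285156)
flange 14845 ((0.5472657680511475, 0.002933395793661475), 0.11982585489749908)
```

View pics/w3.png

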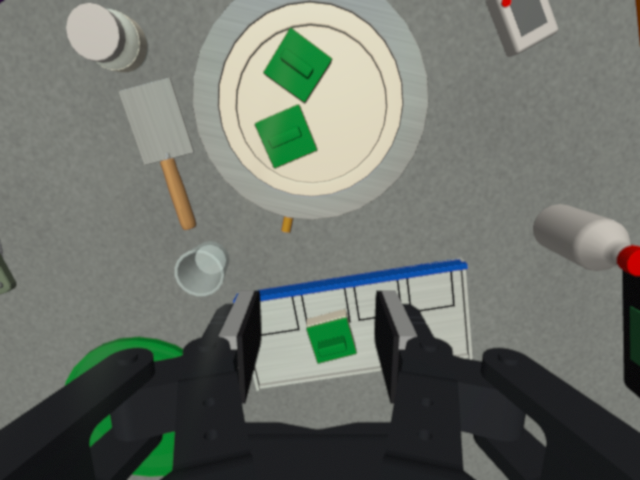

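The desiccator's dishes are at px (297,65) and (286,136). Dish_d is at (332,340) on the tray. The tray's blue rail runs from (235,297) to (465,265), with its left end hidden by a finger.

```bash
python3 - <<'E'
from h import *
f=np.load("w3.npz")
L=[("wrist",f["p"],f["W"])]
for c in("scene","side"):
    p,d,M=shot(c);L.append((c,p,cloud(d,M)))
for n,p,W in L:
    hsv=cv2.cvtColor(p,cv2.COLOR_RGB2HSV)
    near=np.hypot(W[...,0]-.523,W[...,1]+.285)<.2
    b=(abs(hsv[...,0].astype(int)-112)<12)&(hsv[...,1]>130)&(W[...,2]>.0225)&(W[...,2]<.031)&near
    w=W[b][:,:2];vx,vy,x0,y0=cv2.fitLine(w.astype(np.float32),cv2.DIST_HUBER,0,.001,.001).ravel()
    if vx<0:vx,vy=-vx,-vy
    u=np.array([vx,vy]);nrm=np.array([-vy,vx]);a=w@u;e=w@nrm
    print(n,len(w),"ang",np.degrees(np.arctan2(vy,vx)),"ends",[ (q*u+np.median(e)*nrm).round(4).tolist() for q in (a.min(),a.max())],"len",np.ptp(a),"thick",np.percentile(e,[1,50,99]).round(4)-np.median(e))
    dk=(p.max(2)<75)&(abs(W[...,2]-.006)<.004)&near
    w=W[dk][:,:2];
    if len(w)>50: print("  dark squares",len(w),"x",((w@u)-a.max()).min(),((w@u)-a.max()).max(),"y",np.percentile((w@nrm)-np.median(e),[1,99]))
dishes(L[1][1],L[1][2]);dishes(L[2][1],L[2][2])
E
```

```text
wrist 1151 ang -8.265667 ends [[0.3761, -0.1979], [0.6773, -0.2417]] len 0.3043024151580072 thick [-4.30395246e-03 -3.95246294e-06  3.39604754e-03]
scene 243 ang -8.807797 ends [[0.3795, -0.1927], [0.6794, -0.2392]] len 0.3034910578395902 thick [-6.56884615e-03  3.11538549e-05  1.16331154e-01]
side 373 ang -8.8115425 ends [[0.3733, -0.1974], [0.6758, -0.2443]] len 0.3060890299204519 thick [-5.27976136e-03  2.02386361e-05  1.24820239e-01]
dish px [217, 190, 22, 17] ztop 0.0592 knob [[485.1, -280.4], [13.5, 36.9], 85.5] body [[484.1, -284.3], [54.5, 54.0], 88.5]
dish px [281, 235, 24, 19] ztop 0.0642 knob [[514.7, -15.2], [13.2, 35.6], 87.7] body [[512.2, -17.9], [54.3, 54.5], 4.9]
dish px [294, 256, 20, 16] ztop 0.0642 knob [[548.7, 51.9], [14.6, 34.4], 34.9] body [[548.7, 48.9], [55.7, 51.3], 38.5]
dish px [313, 218, 22, 18] ztop 0.0638 knob [[545.4, 48.0], [16.0, 35.1], 30.3] body [[542.6, 44.0], [55.8, 53.0], 40.9]
dish px [320, 239, 24, 15] ztop 0.0648 knob [[507.3, -20.5], [32.1, 17.0], 3.8] body [[512.3, -21.6], [48.3, 53.4], 7.3]
dish px [385, 315, 29, 27] ztop 0.0597 knob [[479.8, -285.7], [12.3, 34.8], 85.9] body [[481.5, -287.4], [53.0, 55.8], 89.7]
```

>>> apply_moves([
  {"translation": [-0.257,0.022,0.334],"rot": [0,0,0.82],"gripper": 0},
  {"translation": [-0.257,0.022,0.334],"rot": [0,0,0.82],"gripper": 0},
  {"translation": [-0.257,0.022,0.334],"rot": [0,0,0.82],"gripper": 0},
  {"translation": [-0.257,0.022,0.334],"rot": [0,0,0.82],"gripper": 0},
  {"translation": [-0.257,0.022,0.334],"rot": [0,0,0.82],"gripper": 0},
  {"translation": [-0.257,0.022,0.334],"rot": [0,0,0.82],"gripper": 0},
  {"translation": [-0.257,0.022,0.334],"rot": [0,0,0.82],"gripper": 0},
  {"translation": [-0.257,0.022,0.334],"rot": [0,0,0.82],"gripper": 0},
  {"translation": [-0.257,0.022,0.334],"rot": [0,0,0.82],"gripper": 0},
  {"translation": [-0.257,0.022,0.334],"rot": [0,0,0.82],"gripper": 0},
], newtons=40)

```text
time_s: 15.0
tool_pos: [0.4813, -0.2788, 0.1268]
tcp_rot: [-0.001, 1.0, -0.012, -0.001]
wrist_force: [-0.7, 0.2, -0.0]
opening: 0.503
gripper_force: 0.0
```

```bash
python3 - <<'E'
from h import *
p,d,M=shot("wrist","w4");W=cloud(d,M);dishes(p,W);tray(p,W)
move([.4815,-.2857,.0575],np.radians(-91.5))
E
```

```text
dish px [282, 201, 103, 98] ztop 0.0575 knob [[481.1, -290.7], [19.9, 35.9], 86.9] body [[481.1, -286.7], [55.1, 55.8], 88.2]
rail top 5267 ((516.8424072265625, -220.06741333007812), (8.397598266601562, 187.4975128173828), 81.67562103271484)
tr [0.0002, 0.0084, 0.0874] rot [-0.0012, 0.0012, 0.0031] q6 0.91
tr [0.0002, 0.0084, 0.0874] rot [-0.0018, -0.0019, -1.9969] q6 0.91
```

>>> apply_moves([
  {"translation": [0,0.009,0.02],"rot": [0,0,0.003],"gripper": 0},
  {"translation": [0,0.009,0.05],"rot": [0,0,0.003],"gripper": 0},
  {"translation": [0,0.009,0.075],"rot": [0,0,0.003],"gripper": 0},
  {"translation": [0,0.009,0.0865],"rot": [0,0,0.003],"gripper": 0},
  {"translation": [0,0.009,0.0865],"rot": [0,0,0.003],"gripper": 0},
  {"translation": [0,0.009,0.0865],"rot": [0,0,0.003],"gripper": -0.5},
  {"translation": [0,0.009,0.0865],"rot": [0,0,0.003],"gripper": -1},
  {"translation": [0,0.009,0.0865],"rot": [0,0,0.003],"gripper": -1},
  {"translation": [0,0.009,0.0865],"rot": [0,0,0.003],"gripper": -1},
  {"translation": [0,0.009,0.0865],"rot": [0,0,0.003],"gripper": -1},
], newtons=40)

```text
time_s: 16.05
tool_pos: [0.4825, -0.2885, 0.0605]
tcp_rot: [0.001, 1.0, -0.015, 0.001]
wrist_force: [0.7, 0.7, 3.3]
opening: 0.131
gripper_force: 43.2
```

```bash
python3 - <<'E'
from h import *
s=manip.state();print(s["tool_pos"],s["opening"],s["gripper_force"],s["wrist_force"])
move([.4864,-.2462,.0605],np.radians(-98.4))
E
```

```text
[ 0.48245918 -0.28852817  0.06050898] 0.13072377788696746 43.18282663822174 [0.73033613 0.74199664 3.27243148]
tr [0.0034, -0.053, -0.0] rot [0.0007, -0.0012, 0.0746] q6 0.91
tr [0.0034, -0.053, -0.0] rot [0.0018, 0.001, -1.9254] q6 0.91
```

>>> apply_moves([
  {"translation": [0,0,-0.003],"rot": [0,0,0],"gripper": -1},
  {"translation": [0,0,-0.006],"rot": [0,0,0.03],"gripper": -1},
  {"translation": [0.002,-0.015,-0.006],"rot": [0,0,0.075],"gripper": -1},
  {"translation": [0.0034,-0.03,-0.006],"rot": [0,0,0.075],"gripper": -1},
  {"translation": [0.0034,-0.042,-0.006],"rot": [0,0,0.075],"gripper": -1},
  {"translation": [0.0034,-0.048,-0.004],"rot": [0,0,0.075],"gripper": -1},
  {"translation": [0.0034,-0.05,-0.002],"rot": [0,0,0.075],"gripper": -1},
  {"translation": [0.0034,-0.0525,-0.001],"rot": [0,0,0.075],"gripper": -1},
  {"translation": [0.0034,-0.0545,0],"rot": [0,0,0.075],"gripper": -1},
  {"translation": [0.0034,-0.056,0],"rot": [0,0,0.075],"gripper": -1},
])

```text
time_s: 17.05
tool_pos: [0.4859, -0.2473, 0.0607]
tcp_rot: [0.004, 0.997, -0.073, 0.001]
wrist_force: [-4.2, -11.3, -0.5]
opening: 0.127
gripper_force: 42.8
```

```bash
python3 - <<'E'
from h import *
s=manip.state();print(s["tool_pos"],s["opening"],s["gripper_force"],s["wrist_force"])
move([.4864,-.2462,.0605],np.radians(-98.4))
E
```

```text
[ 0.48591474 -0.24729791  0.06065422] 0.12679320513192652 42.76045560836792 [ -4.22217783 -11.28487861  -0.46927345]
tr [0.0004, -0.0014, 0.0002] rot [0.0047, -0.001, 0.0006] q6 1.09
tr [0.0004, -0.0014, 0.0002] rot [0.0016, 0.0074, -1.9994] q6 1.09
```

>>> apply_moves([
  {"translation": [0,0.001,0.001],"rot": [0,0,0],"gripper": -1},
  {"translation": [0,0.0015,0.002],"rot": [0,0,0],"gripper": -1},
  {"translation": [0,0.0015,0.002],"rot": [0,0,0],"gripper": -1},
  {"translation": [0,0.0015,0.002],"rot": [0,0,0],"gripper": -0.4},
  {"translation": [0,0.0015,0.002],"rot": [0,0,0],"gripper": -0.2},
  {"translation": [0,0.0015,0.002],"rot": [0,0,0],"gripper": 0},
  {"translation": [0,0.0015,-0.03],"rot": [0,0,0],"gripper": 0},
  {"translation": [0,0.0015,-0.08],"rot": [0,0,0],"gripper": 0},
  {"translation": [0,0.0015,-0.14],"rot": [0,0,0],"gripper": 0},
  {"translation": [0,0.0015,-0.2],"rot": [0,0,0],"gripper": 0},
])

```text
time_s: 18.05
tool_pos: [0.485, -0.2438, 0.2201]
tcp_rot: [-0.001, 0.997, -0.073, -0.001]
wrist_force: [1.2, -0.7, 0.0]
opening: 0.501
gripper_force: 0.0
```

```bash
python3 - <<'E'
from h import *
p,d,M=shot("wrist","w5");W=cloud(d,M);dishes(p,W);tray(p,W)
s=manip.state();print(s["tool_pos"])
move([.5096,-.0195,.20],np.radians(-85.5))
E
```

```text
dish px [16, 157, 56, 80] ztop 0.0618 knob [[526.8, -48.9], [13.1, 35.9], 66.9] body [[529.4, -42.9], [43.3, 54.7], 67.4]
dish px [287, 180, 72, 70] ztop 0.0575 knob [[484.5, -247.7], [11.8, 35.3], 81.5] body [[484.5, -247.3], [54.7, 54.9], 81.6]
rail top 3274 ((506.14141845703125, -218.44766235351562), (7.830239295959473, 268.0856628417969), 81.69020080566406)
[ 0.48976069 -0.24698846  0.23040762]
tr [-0.0175, -0.2852, 0.0359] rot [0.0052, -0.0083, -0.1433] q6 1.09
tr [-0.0175, -0.2852, 0.0359] rot [-0.0121, -0.0076, 1.8566] q6 1.09
```

View pics/w5.png

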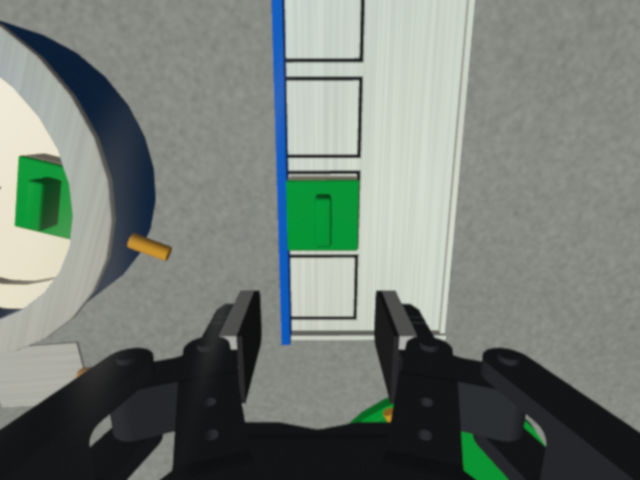

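Dish_d stands flush on the rail at (322,214). The dish at (45,197) in the desiccator has been knocked aside, so I'll look again from above.

```bash
cat > sq.py <<'E'
from h import *
def squares(p,M,W,sel=None):
    # dark printed outlines -> centroid of enclosed holes on floor plane
    dk=((p.max(2)<90)).astype(np.uint8)
    cs,h=cv2.findContours(dk,cv2.RETR_CCOMP,cv2.CHAIN_APPROX_NONE)
    for c,hh in zip(cs,h[0]):
        if hh[3]<0 or cv2.contourArea(c)<800: continue
        P=plane(c[:,0,:],.006,M)
        if P[:,1].mean()>-.15: continue
        print("hole",[np.round(x,1) for x in cv2.minAreaRect(P[:,:2].astype(np.float32)*1000)])
E
python3 - <<'E'
from sq import *
p=cv2.imread("pics/w5.png")[:,:,::-1]
squares(p,cam("wrist"),None)
move([.53,-.03,.34],np.radians(-98.4))
E
```

```text
tr [0.012, -0.2748, -0.1387] rot [0.0042, -0.0088, 0.0] q6 1.09
tr [0.012, -0.2748, -0.1387] rot [0.0138, 0.0067, -1.9999] q6 1.09
```

>>> apply_moves([
  {"translation": [-0.045,-0.305,-0.16],"rot": [0,0,0],"gripper": 0},
  {"translation": [-0.045,-0.305,-0.16],"rot": [0,0,0],"gripper": 0},
  {"translation": [-0.045,-0.305,-0.16],"rot": [0,0,0],"gripper": 0},
  {"translation": [-0.045,-0.305,-0.16],"rot": [0,0,0],"gripper": 0},
  {"translation": [-0.045,-0.305,-0.16],"rot": [0,0,0],"gripper": 0},
  {"translation": [-0.045,-0.305,-0.16],"rot": [0,0,0],"gripper": 0},
  {"translation": [-0.045,-0.305,-0.16],"rot": [0,0,0],"gripper": 0},
  {"translation": [-0.045,-0.305,-0.16],"rot": [0,0,0],"gripper": 0},
  {"translation": [-0.045,-0.305,-0.16],"rot": [0,0,0],"gripper": 0},
  {"translation": [-0.045,-0.305,-0.16],"rot": [0,0,0],"gripper": 0},
])

```text
time_s: 19.1
tool_pos: [0.4854, 0.001, 0.3461]
tcp_rot: [-0.0, 0.997, -0.074, -0.001]
wrist_force: [-0.2, -0.6, 0.6]
opening: 0.496
gripper_force: 0.0
```

```bash
python3 - <<'E'
from h import *
p,d,M=shot("wrist","w6");W=cloud(d,M);dishes(p,W);tray(p,W)
s=manip.state();print(s["tool_pos"],s["q"])
# printed lines in tray frame
th=np.radians(-8.35);u=np.array([np.cos(th),np.sin(th)]);n=np.array([-u[1],u[0]])
v,uu=np.nonzero(p.max(2)<90);P=plane(np.c_[uu,v],.006,M)[:,:2]
O=np.array([.5166,-.2886]);x=(P-O)@u;y=(P-O)@n
k=(y>.012)&(y<.055)&(abs(x)<.155)
h,e=np.histogram(x[k],bins=np.arange(-.155,.156,.001))
print([(round(e[i]*1000+.5,1),int(h[i])) for i in range(len(h)) if h[i]>8])
E
```

```text
dish px [227, 102, 73, 73] ztop 0.0617 knob [[546.4, 47.7], [11.9, 35.4], 37.4] body [[546.3, 47.8], [54.2, 53.9], 38.3]
dish px [328, 112, 63, 64] ztop 0.0617 knob [[526.9, -47.9], [12.2, 35.9], 67.4] body [[526.7, -47.8], [54.2, 53.5], 67.3]
dish px [523, 129, 60, 54] ztop 0.0575 knob [[484.6, -246.9], [13.1, 35.5], 83.3] body [[484.3, -246.9], [56.7, 54.4], 81.9]
rail top 2146 ((505.598876953125, -217.51327514648438), (8.77059555053711, 264.4808654785156), 81.7453384399414)
[0.48543048 0.0010366  0.34628425] [-1.76311576e-01 -4.67241004e-02  1.61715997e+00 -1.18495389e-04
  1.57337552e+00  1.54362265e+00]
[(np.float64(-138.5), 28), (np.float64(-79.5), 30), (np.float64(-7.5), 39), (np.float64(5.5), 39), (np.float64(63.5), 38), (np.float64(64.5), 40), (np.float64(76.5), 20), (np.float64(77.5), 46)]
```

>>> apply_moves([
  {"translation": [0.06,0.053,0.05],"rot": [0,0,0.159],"gripper": -0.5},
  {"translation": [0.06,0.053,0.1],"rot": [0,0,0.159],"gripper": -0.5},
  {"translation": [0.06,0.053,0.15],"rot": [0,0,0.159],"gripper": -0.5},
  {"translation": [0.06,0.053,0.2],"rot": [0,0,0.159],"gripper": -0.5},
  {"translation": [0.06,0.053,0.235],"rot": [0,0,0.159],"gripper": -0.5},
  {"translation": [0.06,0.053,0.245],"rot": [0,0,0.159],"gripper": -0.5},
  {"translation": [0.06,0.053,0.245],"rot": [0,0,0.159],"gripper": -0.5},
  {"translation": [0.06,0.053,0.245],"rot": [0,0,0.159],"gripper": -0.5},
  {"translation": [0.06,0.053,0.245],"rot": [0,0,0.159],"gripper": -0.5},
  {"translation": [0.06,0.053,0.245],"rot": [0,0,0.159],"gripper": -0.5},
], newtons=40)

```text
time_s: 20.15
tool_pos: [0.5284, -0.0473, 0.1535]
tcp_rot: [0.0, 0.98, -0.197, 0.002]
wrist_force: [-0.0, -0.8, 0.6]
opening: 0.248
gripper_force: 0.0
```

```bash
python3 - <<'E'
from h import *
p,d,M=shot("wrist","w7");W=cloud(d,M);dishes(p,W)
s=manip.state();print(s["tool_pos"],s["opening"])
move([.5268,-.0478,.064],np.radians(-112.7))
E
```

```text
dish px [605, 138, 35, 98] ztop 0.0362 knob [[487.0, -227.9], [19.4, 55.7], 80.3] body None
dish px [274, 198, 92, 88] ztop 0.0615 knob [[526.8, -48.3], [12.0, 35.9], 67.0] body [[526.9, -48.0], [54.7, 55.4], 67.1]
dish px [109, 215, 114, 111] ztop 0.0615 knob [[546.5, 47.2], [12.4, 35.8], 36.7] body [[546.0, 47.6], [54.8, 56.5], 37.8]
[ 0.52812341 -0.04717111  0.15317871] 0.24847960717679066
tr [-0.0016, 0.0014, 0.1115] rot [-0.0003, -0.0021, -0.0004] q6 1.72
tr [-0.0016, 0.0014, 0.1115] rot [-0.0032, 0.0005, 1.9996] q6 1.72
```

View pics/w7.png

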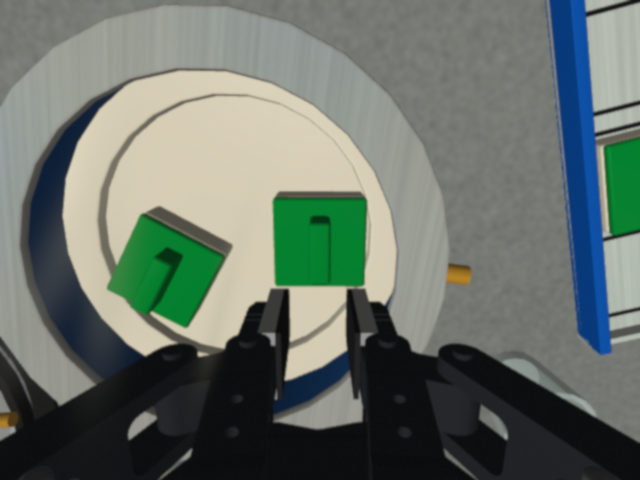

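The dish knob at (319,245) lies between the fingers and in line with them. The second dish is at (168,265).

>>> apply_moves([
  {"translation": [-0.001,0.001,0.03],"rot": [0,0,0],"gripper": -0.5},
  {"translation": [-0.001,0.001,0.06],"rot": [0,0,0],"gripper": -0.5},
  {"translation": [-0.001,0.001,0.085],"rot": [0,0,0],"gripper": -0.5},
  {"translation": [-0.001,0.001,0.1],"rot": [0,0,0],"gripper": -0.5},
  {"translation": [-0.001,0.001,0.11],"rot": [0,0,0],"gripper": -0.5},
  {"translation": [-0.001,0.001,0.11],"rot": [0,0,0],"gripper": -0.5},
  {"translation": [-0.001,0.001,0.11],"rot": [0,0,0],"gripper": -1},
  {"translation": [-0.001,0.001,0.11],"rot": [0,0,0],"gripper": -1},
  {"translation": [-0.001,0.001,0.11],"rot": [0,0,0],"gripper": -1},
  {"translation": [-0.001,0.001,0.11],"rot": [0,0,0],"gripper": -1},
])

```text
time_s: 21.2
tool_pos: [0.5264, -0.0475, 0.0641]
tcp_rot: [0.0, 0.98, -0.197, 0.001]
wrist_force: [-0.5, 0.2, 0.5]
opening: 0.122
gripper_force: 42.3
```

>>> apply_moves([
  {"translation": [0,0,0],"rot": [0,0,0],"gripper": -1},
  {"translation": [0,0,0],"rot": [0,0,0],"gripper": -1},
  {"translation": [0,0,-0.02],"rot": [0,0,0],"gripper": -1},
  {"translation": [0,0,-0.05],"rot": [0,0,0],"gripper": -1},
  {"translation": [0,0,-0.09],"rot": [0,0,0],"gripper": -1},
  {"translation": [0,0,-0.13],"rot": [0,0,0],"gripper": -1},
  {"translation": [0,0,-0.15],"rot": [0,0,0],"gripper": -1},
  {"translation": [0,0,-0.15],"rot": [0,0,0],"gripper": -1},
  {"translation": [0,0,-0.15],"rot": [0,0,0],"gripper": -1},
  {"translation": [0,0,-0.15],"rot": [0,0,0],"gripper": -1},
])

```text
time_s: 22.2
tool_pos: [0.5246, -0.047, 0.1815]
tcp_rot: [-0.0, 0.98, -0.197, -0.002]
wrist_force: [-0.1, -0.2, -1.6]
opening: 0.132
gripper_force: 42.1
```

```bash
python3 - <<'E'
from h import *
s=manip.state();print(s["tool_pos"],s["opening"],s["gripper_force"],s["wrist_force"])
move([.5560,-.2608,.090],np.radians(-98.3))
E
```

```text
[ 0.5245732  -0.04704157  0.18146682] 0.1321157650536863 42.058627009391785 [-0.10023445 -0.22191136 -1.58836358]
tr [0.14, 0.2312, 0.1139] rot [0.0001, 0.0024, -0.1605] q6 1.71
tr [0.14, 0.2312, 0.1139] rot [0.0035, -0.0001, 1.8395] q6 1.71
```

>>> apply_moves([
  {"translation": [0.025,0.042,0.01],"rot": [0,0,-0.04],"gripper": -1},
  {"translation": [0.05,0.083,0.02],"rot": [0,0,-0.08],"gripper": -1},
  {"translation": [0.076,0.125,0.03],"rot": [0,0,-0.12],"gripper": -1},
  {"translation": [0.1,0.166,0.04],"rot": [0,0,-0.1605],"gripper": -1},
  {"translation": [0.125,0.207,0.05],"rot": [0,0,-0.1605],"gripper": -1},
  {"translation": [0.14,0.231,0.05],"rot": [0,0,-0.1605],"gripper": -1},
  {"translation": [0.14,0.231,0.06],"rot": [0,0,-0.1605],"gripper": -1},
  {"translation": [0.14,0.231,0.09],"rot": [0,0,-0.1605],"gripper": -1},
  {"translation": [0.14,0.231,0.114],"rot": [0,0,-0.1605],"gripper": -1},
  {"translation": [0.14,0.231,0.114],"rot": [0,0,-0.1605],"gripper": -1},
])

```text
time_s: 23.2
tool_pos: [0.5541, -0.2579, 0.0868]
tcp_rot: [-0.003, 0.997, -0.072, -0.005]
wrist_force: [-1.9, 0.2, -2.1]
opening: 0.13
gripper_force: 42.0
```

```bash
python3 - <<'E'
from h import *
s=manip.state();print(s["tool_pos"],s["opening"],s["gripper_force"],s["wrist_force"])
move([.5564,-.2576,.0605],np.radians(-98.3))
E
```

```text
[ 0.55405848 -0.25787956  0.08680381] 0.1297602530241493 42.008711099624634 [-1.94638608  0.21301287 -2.06769559]
tr [0.0032, -0.0006, 0.0329] rot [-0.0033, 0.0065, 0.0002] q6 1.14
tr [0.0032, -0.0006, 0.0329] rot [-0.0103, -0.0051, -1.9997] q6 1.14
```

>>> apply_moves([
  {"translation": [0,0,0.0],"rot": [0,0,0],"gripper": -1},
  {"translation": [0,0,0.01],"rot": [0,0,0],"gripper": -1},
  {"translation": [0,0,0.02],"rot": [0,0,0],"gripper": -1},
  {"translation": [0,0,0.029],"rot": [0,0,0],"gripper": -1},
  {"translation": [0,0,0.034],"rot": [0,0,0],"gripper": -1},
  {"translation": [0,-0.002,0.036],"rot": [0,0,0],"gripper": -1},
  {"translation": [0,-0.004,0.037],"rot": [0,0,0],"gripper": -1},
  {"translation": [0,-0.006,0.037],"rot": [0,0,0],"gripper": -1},
  {"translation": [0,-0.0075,0.037],"rot": [0,0,0],"gripper": -1},
  {"translation": [0,-0.0075,0.037],"rot": [0,0,0],"gripper": -1},
])

```text
time_s: 24.2
tool_pos: [0.5582, -0.2576, 0.0629]
tcp_rot: [0.002, 0.997, -0.072, -0.0]
wrist_force: [-2.2, -6.6, -4.9]
opening: 0.123
gripper_force: 41.8
```

```bash
python3 - <<'E'
from h import *
s=manip.state();print(s["tool_pos"],s["opening"],s["gripper_force"],s["wrist_force"])
move([.5564,-.2576,.0605],np.radians(-98.3))
E
```

```text
[ 0.55824051 -0.25762049  0.06288816] 0.1225742709086288 41.817201375961304 [-2.2054862  -6.55671228 -4.91342694]
tr [-0.0023, 0.0003, 0.003] rot [0.0031, -0.0001, 0.0004] q6 1.15
tr [-0.0023, 0.0003, 0.003] rot [0.0002, 0.0049, -1.9996] q6 1.15
```

>>> apply_moves([
  {"translation": [-0.001,0.002,0.001],"rot": [0,0,0],"gripper": -1},
  {"translation": [-0.0015,0.002,0.0025],"rot": [0,0,0],"gripper": -1},
  {"translation": [-0.0015,0.001,0.0035],"rot": [0,0,0],"gripper": -1},
  {"translation": [-0.0015,0,0.004],"rot": [0,0,0],"gripper": -1},
  {"translation": [-0.0015,0,0.004],"rot": [0,0,0],"gripper": -0.4},
  {"translation": [-0.0015,0.001,0.003],"rot": [0,0,0],"gripper": -0.2},
  {"translation": [-0.0015,0.001,0.002],"rot": [0,0,0],"gripper": 0},
  {"translation": [-0.0015,0.001,-0.06],"rot": [0,0,0],"gripper": 0},
  {"translation": [-0.0015,0.001,-0.12],"rot": [0,0,0],"gripper": 0},
  {"translation": [-0.0015,0.001,-0.18],"rot": [0,0,0],"gripper": 0},
])

```text
time_s: 25.2
tool_pos: [0.5571, -0.2548, 0.2076]
tcp_rot: [-0.001, 0.997, -0.072, -0.001]
wrist_force: [0.6, -0.9, 0.5]
opening: 0.501
gripper_force: 0.0
```

```bash
python3 - <<'E'
from h import *
p,d,M=shot("wrist","w8");W=cloud(d,M);dishes(p,W);tray(p,W)
s=manip.state();print(s["tool_pos"],s["opening"])
move([.5463,.0477,.20],np.radians(-142.6))
E
```

```text
dish px [285, 179, 75, 73] ztop 0.0576 knob [[558.9, -258.5], [11.9, 35.5], 81.6] body [[558.8, -258.3], [54.7, 55.0], 81.9]
dish px [287, 277, 70, 66] ztop 0.0575 knob [[485.1, -247.6], [12.0, 34.7], 81.6] body [[484.6, -247.3], [54.7, 55.0], 81.4]
rail top 3438 ((526.2017822265625, -221.39645385742188), (7.840817451477051, 304.4106750488281), 81.6753158569336)
[ 0.56182789 -0.25767981  0.21859638] 0.497138140191801
tr [-0.0744, -0.3751, 0.02] rot [-0.0001, -0.0103, 0.4927] q6 1.14
tr [-0.0744, -0.3751, 0.02] rot [0.0128, -0.0001, -1.5073] q6 1.14
```

>>> apply_moves([
  {"translation": [-0.074,-0.375,0.06],"rot": [0,0,0.493],"gripper": -0.3},
  {"translation": [-0.074,-0.375,0.06],"rot": [0,0,0.493],"gripper": -0.3},
  {"translation": [-0.074,-0.375,0.06],"rot": [0,0,0.493],"gripper": -0.3},
  {"translation": [-0.074,-0.375,0.06],"rot": [0,0,0.493],"gripper": -0.3},
  {"translation": [-0.074,-0.375,0.06],"rot": [0,0,0.493],"gripper": -0.3},
  {"translation": [-0.074,-0.375,0.06],"rot": [0,0,0.493],"gripper": -0.3},
  {"translation": [-0.074,-0.375,0.06],"rot": [0,0,0.493],"gripper": -0.3},
  {"translation": [-0.074,-0.375,0.06],"rot": [0,0,0.493],"gripper": -0.3},
  {"translation": [-0.074,-0.375,0.06],"rot": [0,0,0.493],"gripper": -0.3},
  {"translation": [-0.074,-0.375,0.06],"rot": [0,0,0.493],"gripper": -0.3},
])

```text
time_s: 26.25
tool_pos: [0.5425, 0.0487, 0.1589]
tcp_rot: [0.0, 0.896, -0.444, 0.0]
wrist_force: [0.2, -0.1, -0.1]
opening: 0.35
gripper_force: 0.0
```

```bash
python3 - <<'E'
from h import *
p,d,M=shot("wrist","w9");W=cloud(d,M);dishes(p,W)
s=manip.state();print(s["tool_pos"],s["opening"])
move([.5463,.0477,.0645],np.radians(-142.6))
E
```

```text
dish px [267, 189, 91, 88] ztop 0.0615 knob [[546.5, 47.5], [11.9, 35.9], 37.4] body [[546.4, 47.8], [54.8, 55.4], 37.7]
[0.54256779 0.04843542 0.1589738 ] 0.347599837638681
tr [0.0035, -0.0031, 0.1181] rot [-0.0003, -0.0004, -0.0018] q6 2.42
tr [0.0035, -0.0031, 0.1181] rot [-0.0006, 0.0004, 1.9982] q6 2.42
```

>>> apply_moves([
  {"translation": [0.0035,-0.003,0.03],"rot": [0,0,0],"gripper": -0.3},
  {"translation": [0.0035,-0.003,0.06],"rot": [0,0,0],"gripper": -0.3},
  {"translation": [0.0035,-0.003,0.09],"rot": [0,0,0],"gripper": -0.3},
  {"translation": [0.0035,-0.003,0.11],"rot": [0,0,0],"gripper": -0.3},
  {"translation": [0.0035,-0.003,0.118],"rot": [0,0,0],"gripper": -0.3},
  {"translation": [0.0035,-0.003,0.118],"rot": [0,0,0],"gripper": -0.3},
  {"translation": [0.0035,-0.003,0.118],"rot": [0,0,0],"gripper": -1},
  {"translation": [0.0035,-0.003,0.118],"rot": [0,0,0],"gripper": -1},
  {"translation": [0.0035,-0.003,0.118],"rot": [0,0,0],"gripper": -1},
  {"translation": [0.0035,-0.003,0.118],"rot": [0,0,0],"gripper": -1},
])

```text
time_s: 27.3
tool_pos: [0.5469, 0.0486, 0.0656]
tcp_rot: [-0.0, 0.896, -0.444, 0.001]
wrist_force: [0.2, -1.2, 2.8]
opening: 0.127
gripper_force: 42.2
```

>>> apply_moves([
  {"translation": [0,0,0],"rot": [0,0,0],"gripper": -1},
  {"translation": [0,0,0],"rot": [0,0,0],"gripper": -1},
  {"translation": [0,0,-0.02],"rot": [0,0,0],"gripper": -1},
  {"translation": [0,0,-0.05],"rot": [0,0,0],"gripper": -1},
  {"translation": [0,0,-0.09],"rot": [0,0,0],"gripper": -1},
  {"translation": [0,0,-0.13],"rot": [0,0,0],"gripper": -1},
  {"translation": [0,0,-0.15],"rot": [0,0,0],"gripper": -1},
  {"translation": [0,0,-0.15],"rot": [0,0,0],"gripper": -1},
  {"translation": [0,0,-0.15],"rot": [0,0,0],"gripper": -1},
  {"translation": [0,0,-0.15],"rot": [0,0,0],"gripper": -1},
])

```text
time_s: 28.3
tool_pos: [0.544, 0.049, 0.182]
tcp_rot: [0.001, 0.896, -0.444, -0.002]
wrist_force: [-0.1, 0.5, -1.6]
opening: 0.131
gripper_force: 41.7
```

```bash
python3 - <<'E'
from h import *
s=manip.state();print(s["tool_pos"],s["opening"],s["gripper_force"],s["wrist_force"])
move([.6275,-.274,.14],np.radians(-98.3))
E
```

```text
[0.54403644 0.04902478 0.18197616] 0.1305063686709472 41.67876720428467 [-0.13213112  0.53960047 -1.58387254]
tr [0.3845, 0.1617, 0.0518] rot [0.0012, 0.0027, -0.493] q6 2.42
tr [0.3845, 0.1617, 0.0518] rot [0.0033, -0.0016, 1.507] q6 2.42
```

>>> apply_moves([
  {"translation": [0.045,0.019,0.0],"rot": [0,0,-0.06],"gripper": -1},
  {"translation": [0.09,0.038,0.0],"rot": [0,0,-0.12],"gripper": -1},
  {"translation": [0.135,0.057,0.0],"rot": [0,0,-0.18],"gripper": -1},
  {"translation": [0.18,0.076,0.0],"rot": [0,0,-0.25],"gripper": -1},
  {"translation": [0.23,0.097,0.01],"rot": [0,0,-0.32],"gripper": -1},
  {"translation": [0.28,0.118,0.02],"rot": [0,0,-0.39],"gripper": -1},
  {"translation": [0.33,0.139,0.03],"rot": [0,0,-0.46],"gripper": -1},
  {"translation": [0.365,0.154,0.045],"rot": [0,0,-0.493],"gripper": -1},
  {"translation": [0.3845,0.1617,0.052],"rot": [0,0,-0.493],"gripper": -1},
  {"translation": [0.3845,0.1617,0.052],"rot": [0,0,-0.493],"gripper": -1},
])

```text
time_s: 29.3
tool_pos: [0.6279, -0.2754, 0.1393]
tcp_rot: [-0.001, 0.997, -0.074, -0.002]
wrist_force: [-0.6, 0.2, -2.2]
opening: 0.128
gripper_force: 41.7
```

>>> apply_moves([
  {"translation": [0,0,0],"rot": [0,0,0],"gripper": -1},
  {"translation": [0,0,0.02],"rot": [0,0,0],"gripper": -1},
  {"translation": [0,0,0.04],"rot": [0,0,0],"gripper": -1},
  {"translation": [0,0,0.06],"rot": [0,0,0],"gripper": -1},
  {"translation": [0,0,0.08],"rot": [0,0,0],"gripper": -1},
  {"translation": [0,0,0.092],"rot": [0,0,0],"gripper": -1},
  {"translation": [0,0,0.095],"rot": [0,0,0],"gripper": -1},
  {"translation": [0,0,0.095],"rot": [0,0,0],"gripper": -1},
  {"translation": [0,0,0.095],"rot": [0,0,0],"gripper": -1},
  {"translation": [0,0,0.095],"rot": [0,0,0],"gripper": -1},
])

```text
time_s: 30.3
tool_pos: [0.6302, -0.2748, 0.0679]
tcp_rot: [0.001, 0.997, -0.072, 0.001]
wrist_force: [0.3, -0.1, -1.6]
opening: 0.127
gripper_force: 41.7
```

```bash
python3 - <<'E'
from h import *
s=manip.state();print(s["tool_pos"],s["opening"],s["gripper_force"],s["wrist_force"])
move([.628,-.2687,.0616],np.radians(-98.3))
E
```

```text
[ 0.63018917 -0.27475955  0.06794532] 0.12675674645018492 41.66514873504639 [ 0.30456579 -0.0525609  -1.61157787]
tr [-0.0038, -0.0071, 0.0079] rot [0.0006, -0.0014, -0.0001] q6 1.18
tr [-0.0038, -0.0071, 0.0079] rot [-0.0022, -0.0009, 1.9999] q6 1.18
```

>>> apply_moves([
  {"translation": [-0.002,0,0.003],"rot": [0,0,0],"gripper": -1},
  {"translation": [-0.0035,-0.002,0.006],"rot": [0,0,0],"gripper": -1},
  {"translation": [-0.0035,-0.005,0.008],"rot": [0,0,0],"gripper": -1},
  {"translation": [-0.0035,-0.008,0.009],"rot": [0,0,0],"gripper": -1},
  {"translation": [-0.0035,-0.0105,0.0095],"rot": [0,0,0],"gripper": -1},
  {"translation": [-0.0035,-0.011,0.0095],"rot": [0,0,0],"gripper": -1},
  {"translation": [-0.0035,-0.011,0.0095],"rot": [0,0,0],"gripper": -1},
  {"translation": [-0.0035,-0.01,0.01],"rot": [0,0,0],"gripper": -1},
  {"translation": [-0.0035,-0.01,0.0105],"rot": [0,0,0],"gripper": -1},
  {"translation": [-0.0035,-0.01,0.0105],"rot": [0,0,0],"gripper": -1},
])

```text
time_s: 31.3
tool_pos: [0.629, -0.2684, 0.0616]
tcp_rot: [0.002, 0.997, -0.072, 0.002]
wrist_force: [-3.2, -3.5, 8.0]
opening: 0.125
gripper_force: 42.9
```

```bash
python3 - <<'E'
from h import *
s=manip.state();print(s["tool_pos"],s["opening"],s["gripper_force"],s["wrist_force"])
move([.628,-.2687,.0616],np.radians(-98.3))
E
```

```text
[ 0.62901959 -0.26843435  0.0616262 ] 0.12486873917784848 42.905237674713135 [-3.19623693 -3.52814244  7.9780734 ]
tr [-0.0012, 0.0005, 0.0] rot [0.0028, -0.0026, -0.0001] q6 1.19
tr [-0.0012, 0.0005, 0.0] rot [-0.0041, -0.0044, 1.9999] q6 1.19
```

Dish_3 is on the floor and against the rail, so I release and check.

>>> apply_moves([
  {"translation": [0,0,-0.001],"rot": [0,0,0],"gripper": -1},
  {"translation": [0,0,-0.001],"rot": [0,0,0],"gripper": -0.4},
  {"translation": [0,0,-0.001],"rot": [0,0,0],"gripper": -0.2},
  {"translation": [0,0,-0.002],"rot": [0,0,0],"gripper": 0},
  {"translation": [0,0,-0.06],"rot": [0,0,0],"gripper": 0},
  {"translation": [0,0,-0.12],"rot": [0,0,0],"gripper": 0},
  {"translation": [0,0,-0.18],"rot": [0,0,0],"gripper": 0},
  {"translation": [-0.05,0,-0.24],"rot": [0,0,0],"gripper": 0},
  {"translation": [-0.1,0,-0.3],"rot": [0,0,0],"gripper": 0},
  {"translation": [-0.13,0,-0.34],"rot": [0,0,0],"gripper": 0},
])

```text
time_s: 32.3
tool_pos: [0.5326, -0.2512, 0.3192]
tcp_rot: [-0.0, 0.997, -0.072, -0.001]
wrist_force: [0.6, -0.3, 0.8]
opening: 0.498
gripper_force: 0.0
```

```bash
python3 - <<'E'
from h import *
p,d,M=shot("wrist","w10");W=cloud(d,M);dishes(p,W);r=tray(p,W)
th=np.radians(r[2]-90);u=np.array([np.cos(th),np.sin(th)]);n=np.array([-u[1],u[0]])
O=np.array(r[0])/1000-.069*n
v,uu=np.nonzero(p.max(2)<95);P=plane(np.c_[uu,v],.006,M)[:,:2];x=(P-O)@u;y=(P-O)@n
for a in(.0,.006):
    k=(y>.0+a)&(y<.02+a)&(abs(x)<.155);h,e=np.histogram(x[k],bins=np.arange(-.155,.156,.001));print([(round(e[i]*1000+.5,1),int(h[i])) for i in range(len(h)) if h[i]>5])
for c in((.5588,-.2583),(.4846,-.2473)):print((np.array(c)-O)@u,(np.array(c)-O)@n)
s=manip.state();print(s["tool_pos"]);move([.5237,.309,.16],np.radians(-17.4))
E
```

```text
dish px [292, 61, 59, 62] ztop 0.0577 knob [[628.3, -268.6], [11.7, 35.3], 81.7] body [[628.5, -268.5], [54.9, 54.3], 81.8]
dish px [293, 139, 57, 57] ztop 0.0576 knob [[558.4, -258.1], [11.4, 35.6], 82.1] body [[558.8, -258.5], [54.8, 55.1], 82.0]
dish px [294, 216, 54, 50] ztop 0.0576 knob [[484.3, -247.5], [11.8, 36.4], 81.6] body [[484.6, -247.5], [54.6, 53.6], 81.9]
rail top 1885 ((525.4768676757812, -221.32342529296875), (7.585113525390625, 305.5814208984375), 81.68392181396484)
[(np.float64(-137.5), 6), (np.float64(-6.5), 12), (np.float64(77.5), 10), (np.float64(78.5), 13)]
[(np.float64(-137.5), 12), (np.float64(-6.5), 18), (np.float64(77.5), 16), (np.float64(78.5), 19), (np.float64(79.5), 6)]
0.03832081285070078 0.037231878755211056
-0.03668996465795721 0.037384383006318474
[ 0.53167655 -0.25238651  0.32834357]
tr [-0.1128, -0.694, 0.2061] rot [0.0059, -0.0015, -0.899] q6 1.13
tr [-0.1128, -0.694, 0.2061] rot [-0.0015, -0.0062, 1.101] q6 1.13
```

View pics/w10.png

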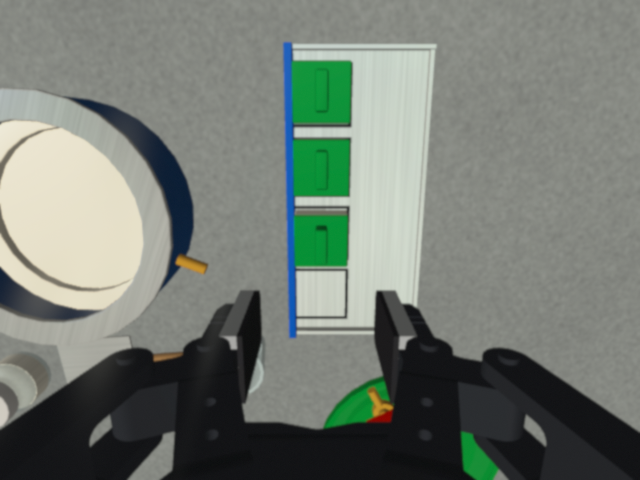

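The desiccator is empty. Three dishes stand flush on squares 3, 2 and 1, at (322,92), (321,167) and (321,238). Next I go back to the lid.

>>> apply_moves([
  {"translation": [-0.07,-0.42,0.06],"rot": [0,0,-0.85],"gripper": 0},
  {"translation": [-0.07,-0.42,0.06],"rot": [0,0,-0.85],"gripper": 0},
  {"translation": [-0.07,-0.42,0.06],"rot": [0,0,-0.85],"gripper": 0},
  {"translation": [-0.07,-0.42,0.06],"rot": [0,0,-0.85],"gripper": 0},
  {"translation": [-0.07,-0.42,0.06],"rot": [0,0,-0.85],"gripper": 0},
  {"translation": [-0.07,-0.42,0.06],"rot": [0,0,-0.85],"gripper": 0},
  {"translation": [-0.07,-0.42,0.06],"rot": [0,0,-0.85],"gripper": 0},
  {"translation": [-0.07,-0.42,0.06],"rot": [0,0,-0.85],"gripper": 0},
  {"translation": [-0.07,-0.42,0.06],"rot": [0,0,-0.85],"gripper": 0},
  {"translation": [-0.07,-0.42,0.06],"rot": [0,0,-0.85],"gripper": 0},
])

```text
time_s: 33.35
tool_pos: [0.5265, 0.0894, 0.2699]
tcp_rot: [-0.0, 0.828, 0.561, -0.0]
wrist_force: [0.4, 0.6, -0.2]
opening: 0.5
gripper_force: 0.0
```

```bash
python3 - <<'E'
from h import *
p,d,M=shot("wrist");W=cloud(d,M)
lidpose(p,W,(.524,.3085),.066)
fl=(abs(W[...,2]-.084)<.004)&(np.hypot(W[...,0]-.546,W[...,1]-.004)<.13);c=W[fl];print("flange",len(c),cv2.minEnclosingCircle(c[:,:2].astype(np.float32)))
move([.5237,.309,.13],np.radians(-17.4))
E
```

```text
handle 0 ((0.0, 0.0), (0.0, 0.0), 0.0)
rim (array([0.52357494, 0.30737917]), np.float64(0.11048355669187077)) ((0.5097638368606567, 0.27328044176101685), 0.10675252228975296)
tap 1035 ((500.617919921875, 233.59027099609375), (45.00739288330078, 11.464102745056152), 72.58875274658203)
flange 19614 ((0.5473130941390991, 0.0031091775745153427), 0.1199364960193634)
tr [0.2538, -0.106, 0.1751] rot [-0.0006, 0.0001, -0.0501] q6 0.39
tr [0.2538, -0.106, 0.1751] rot [0.0001, 0.0009, 1.9499] q6 0.39
```

>>> apply_moves([
  {"translation": [0.06,-0.025,0.03],"rot": [0,0,-0.05],"gripper": 0},
  {"translation": [0.12,-0.05,0.06],"rot": [0,0,-0.05],"gripper": 0},
  {"translation": [0.175,-0.073,0.09],"rot": [0,0,-0.05],"gripper": 0},
  {"translation": [0.23,-0.096,0.12],"rot": [0,0,-0.05],"gripper": 0},
  {"translation": [0.2535,-0.106,0.13],"rot": [0,0,-0.05],"gripper": 0},
  {"translation": [0.2535,-0.106,0.15],"rot": [0,0,-0.05],"gripper": 0},
  {"translation": [0.2535,-0.106,0.18],"rot": [0,0,-0.05],"gripper": 0},
  {"translation": [0.2535,-0.106,0.19],"rot": [0,0,-0.05],"gripper": 0},
  {"translation": [0.2535,-0.106,0.19],"rot": [0,0,-0.05],"gripper": 0},
  {"translation": [0.2535,-0.106,0.19],"rot": [0,0,-0.05],"gripper": 0},
], newtons=80)

```text
time_s: 34.4
tool_pos: [0.5245, 0.3075, 0.1193]
tcp_rot: [0.0, 0.806, 0.592, 0.001]
wrist_force: [0.7, 0.3, 0.2]
opening: 0.503
gripper_force: 0.0
```

```bash
python3 - <<'E'
from h import *
p,d,M=shot("wrist");W=cloud(d,M)
lidpose(p,W,(.524,.3085),.066)
s=manip.state();print(s["tool_pos"])
move([.5237,.3085,.059],np.radians(-17.4))
E
```

```text
handle 3272 ((523.7515258789062, 309.64434814453125), (54.74409866333008, 12.94355297088623), 72.44400787353516)
rim (array([0.52353777, 0.30878808]), np.float64(0.1106775115779641)) ((0.5234304070472717, 0.3085736632347107), 0.11453918367624283)
tap 1258 ((511.9544372558594, 273.69879150390625), (92.40138244628906, 11.396480560302734), 73.02616882324219)
[0.5248153  0.30776264 0.11989889]
tr [0.0004, -0.0017, 0.0761] rot [0.0011, -0.0009, -0.0001] q6 0.69
tr [0.0004, -0.0017, 0.0761] rot [-0.0015, -0.0017, 1.9999] q6 0.69
```

>>> apply_moves([
  {"translation": [0.001,-0.001,0.025],"rot": [0,0,0],"gripper": 0},
  {"translation": [0.001,-0.001,0.05],"rot": [0,0,0],"gripper": 0},
  {"translation": [0.001,-0.001,0.068],"rot": [0,0,0],"gripper": 0},
  {"translation": [0.001,-0.001,0.0755],"rot": [0,0,0],"gripper": 0},
  {"translation": [0.001,-0.001,0.0755],"rot": [0,0,0],"gripper": 0},
  {"translation": [0.001,-0.001,0.0755],"rot": [0,0,0],"gripper": -0.5},
  {"translation": [0.001,-0.001,0.0755],"rot": [0,0,0],"gripper": -1},
  {"translation": [0.001,-0.001,0.0755],"rot": [0,0,0],"gripper": -1},
  {"translation": [0.001,-0.001,0.0755],"rot": [0,0,0],"gripper": -1},
  {"translation": [0.001,-0.001,0.0755],"rot": [0,0,0],"gripper": -1},
], newtons=80)

```text
time_s: 35.45
tool_pos: [0.5243, 0.3096, 0.0596]
tcp_rot: [0.0, 0.805, 0.593, 0.001]
wrist_force: [0.9, -0.3, 6.1]
opening: 0.144
gripper_force: 79.0
```

>>> apply_moves([
  {"translation": [0,0,0],"rot": [0,0,0],"gripper": -1},
  {"translation": [0,0,0],"rot": [0,0,0],"gripper": -1},
  {"translation": [0,0,0],"rot": [0,0,0],"gripper": -1},
  {"translation": [0,0,-0.02],"rot": [0,0,0],"gripper": -1},
  {"translation": [0,0,-0.05],"rot": [0,0,0],"gripper": -1},
  {"translation": [0,0,-0.09],"rot": [0,0,0],"gripper": -1},
  {"translation": [0,0,-0.13],"rot": [0,0,0],"gripper": -1},
  {"translation": [0,0,-0.165],"rot": [0,0,0],"gripper": -1},
  {"translation": [0,0,-0.19],"rot": [0,0,0],"gripper": -1},
  {"translation": [0,0,-0.19],"rot": [0,0,0],"gripper": -1},
])

```text
time_s: 36.45
tool_pos: [0.5243, 0.3098, 0.2133]
tcp_rot: [0.001, 0.805, 0.593, 0.003]
wrist_force: [1.0, 0.5, -5.5]
opening: 0.149
gripper_force: 78.6
```

```bash
python3 - <<'E'
from h import *
p,d,M=shot("wrist");W=cloud(d,M)
s=manip.state();print(s["tool_pos"],s["opening"],s["gripper_force"],s["wrist_force"])
z=s["tool_pos"][2]
lidpose(p,W,s["tool_pos"][:2],z+.011)
move([.547,.0032,.2],np.radians(-17.4))
E
```

```text
[0.5231077  0.30927741 0.21080663] 0.15109699228657358 78.50090146064758 [-0.84318593  0.01447312 -6.19939318]
handle 7432 ((520.8349609375, 311.6383361816406), (54.34046936035156, 36.271575927734375), 50.00531005859375)
rim (array([0.52297755, 0.3095418 ]), np.float64(0.11020262506717578)) ((0.5225921273231506, 0.3094133138656616), 0.11496433615684509)
tr [-0.3564, 0.1423, 0.0133] rot [0.0006, -0.0006, 0.0012] q6 0.69
tr [-0.3564, 0.1423, 0.0133] rot [0.0009, 0.0009, -1.9988] q6 0.69
```

>>> apply_moves([
  {"translation": [-0.03,0.012,0],"rot": [0,0,0],"gripper": -1},
  {"translation": [-0.08,0.032,0],"rot": [0,0,0],"gripper": -1},
  {"translation": [-0.135,0.054,0],"rot": [0,0,0],"gripper": -1},
  {"translation": [-0.19,0.076,0],"rot": [0,0,0],"gripper": -1},
  {"translation": [-0.245,0.098,0],"rot": [0,0,0],"gripper": -1},
  {"translation": [-0.295,0.118,0],"rot": [0,0,0],"gripper": -1},
  {"translation": [-0.335,0.134,0],"rot": [0,0,0],"gripper": -1},
  {"translation": [-0.357,0.142,0],"rot": [0,0,0],"gripper": -1},
  {"translation": [-0.357,0.142,0],"rot": [0,0,0],"gripper": -1},
  {"translation": [-0.357,0.142,0],"rot": [0,0,0],"gripper": -1},
])

```text
time_s: 37.5
tool_pos: [0.5448, 0.0028, 0.2076]
tcp_rot: [-0.002, 0.806, 0.592, -0.002]
wrist_force: [0.0, 0.2, -6.1]
opening: 0.15
gripper_force: 78.5
```

>>> apply_moves([
  {"translation": [0,0,0.02],"rot": [0,0,0],"gripper": -1},
  {"translation": [0,0,0.04],"rot": [0,0,0],"gripper": -1},
  {"translation": [0,0,0.05],"rot": [0,0,0],"gripper": -1},
  {"translation": [0,0,0.06],"rot": [0,0,0],"gripper": -1},
  {"translation": [0,0,0.065],"rot": [0,0,0],"gripper": -1},
  {"translation": [0,0,0.065],"rot": [0,0,0],"gripper": -1},
  {"translation": [0,0,0.065],"rot": [0,0,0],"gripper": -1},
  {"translation": [0,0,0.065],"rot": [0,0,0],"gripper": -1},
  {"translation": [0,0,0.065],"rot": [0,0,0],"gripper": -1},
  {"translation": [0,0,0.065],"rot": [0,0,0],"gripper": -1},
])

```text
time_s: 38.5
tool_pos: [0.5469, 0.0026, 0.1586]
tcp_rot: [0.0, 0.805, 0.593, 0.0]
wrist_force: [-0.5, 0.4, -5.1]
opening: 0.15
gripper_force: 78.5
```

```bash
python3 - <<'E'
from h import *
p,d,M=shot("wrist");W=cloud(d,M)
s=manip.state();print(s["tool_pos"],s["opening"],s["gripper_force"],s["wrist_force"])
lidpose(p,W,s["tool_pos"][:2],s["tool_pos"][2]+.011)
w=W[(p.max(2)<60)&(abs(W[...,2]-(s["tool_pos"][2]-.032))<.012)&(abs(np.hypot(W[...,0]-.547,W[...,1]-.003)-.111)<.01)]
c=np.linalg.lstsq(np.c_[w[:,:2]-[.547,.003],np.ones(len(w))],w[:,2],rcond=None)[0];print("tilt",c)
move([.547,.0032,.1247],np.radians(-17.4))
E
```

```text
[0.54683432 0.00263581 0.15845174] 0.1480282293635706 78.51436972618103 [-0.57027319  0.16223741 -5.87001255]
handle 7545 ((548.19140625, 2.868602752685547), (36.36124801635742, 54.036827087402344), 4.814949989318848)
rim (array([0.54558955, 0.00251418]), np.float64(0.10990424793750983)) ((0.5453711152076721, 0.0021755797788500786), 0.1149376854300499)
tilt [ 0.00113389 -0.00058016  0.12639199]
tr [0.0007, -0.0, 0.0422] rot [0.0004, -0.0001, 0.001] q6 0.15
tr [0.0007, -0.0, 0.0422] rot [0.0001, 0.0006, -1.999] q6 0.15
```

>>> apply_moves([
  {"translation": [0.001,0.0005,0.01],"rot": [0,0,0],"gripper": -1},
  {"translation": [0.001,0.0005,0.018],"rot": [0,0,0],"gripper": -1},
  {"translation": [0.001,0.0005,0.024],"rot": [0,0,0],"gripper": -1},
  {"translation": [0.001,0.0005,0.03],"rot": [0,0,0],"gripper": -1},
  {"translation": [0.001,0.0005,0.035],"rot": [0,0,0],"gripper": -1},
  {"translation": [0.001,0.0005,0.038],"rot": [0,0,0],"gripper": -1},
  {"translation": [0.001,0.0005,0.041],"rot": [0,0,0],"gripper": -1},
  {"translation": [0.001,0.0005,0.0425],"rot": [0,0,0],"gripper": -1},
  {"translation": [0.001,0.0005,0.0425],"rot": [0,0,0],"gripper": -1},
  {"translation": [0.001,0.0005,0.0425],"rot": [0,0,0],"gripper": -1},
])

```text
time_s: 39.55
tool_pos: [0.5473, 0.0033, 0.1256]
tcp_rot: [0.0, 0.805, 0.593, -0.0]
wrist_force: [-5.8, -0.6, 5.4]
opening: 0.151
gripper_force: 80.0
```

>>> apply_moves([
  {"translation": [0,0,0],"rot": [0,0,0],"gripper": -0.5},
  {"translation": [0,0,0],"rot": [0,0,0],"gripper": 0},
  {"translation": [0,0,0],"rot": [0,0,0],"gripper": 0},
  {"translation": [0,0,0],"rot": [0,0,0],"gripper": 0},
  {"translation": [0,0,-0.03],"rot": [0,0,0],"gripper": 0},
  {"translation": [0,0,-0.07],"rot": [0,0,0],"gripper": 0},
  {"translation": [0,0,-0.11],"rot": [0,0,0],"gripper": 0},
  {"translation": [0,0,-0.15],"rot": [0,0,0],"gripper": 0},
  {"translation": [0,0,-0.15],"rot": [0,0,0],"gripper": 0},
  {"translation": [0,0,-0.15],"rot": [0,0,0],"gripper": 0},
])

```text
time_s: 40.55
tool_pos: [0.5479, 0.0033, 0.2451]
tcp_rot: [0.001, 0.805, 0.593, 0.001]
wrist_force: [-0.4, 0.1, -0.7]
opening: 0.501
gripper_force: 0.0
```

```bash
python3 - <<'E'
from h import *
p,d,M=shot("wrist","w12");W=cloud(d,M)
lidpose(p,W,(.547,.003),.136)
w=W[(p.max(2)<60)&(abs(W[...,2]-.094)<.02)&(abs(np.hypot(W[...,0]-.547,W[...,1]-.003)-.111)<.01)]
c=np.linalg.lstsq(np.c_[w[:,:2]-[.547,.003],np.ones(len(w))],w[:,2],rcond=None)[0];print("tilt",c)
s=manip.state();print(s["tool_pos"])
move([.5233,-.0711,.18],np.radians(-17.4))
E
```

```text
handle 1854 ((546.3082275390625, 3.7129287719726562), (54.320709228515625, 12.359332084655762), 72.26019287109375)
rim (array([0.54594021, 0.00272112]), np.float64(0.11067776786662364)) ((0.5457143783569336, 0.002469634171575308), 0.11433610320091248)
tap 1084 ((523.1901245117188, -70.87132263183594), (45.30865478515625, 11.279973983764648), 72.39339447021484)
tilt [0.00065972 0.00026214 0.09340993]
[0.54688689 0.0033836  0.24350465]
tr [-0.0977, -0.0004, 0.0794] rot [-0.0005, 0.0001, 0.0011] q6 0.15
tr [-0.0977, -0.0004, 0.0794] rot [-0.0001, -0.0008, -1.9989] q6 0.15
```

View pics/w12.png

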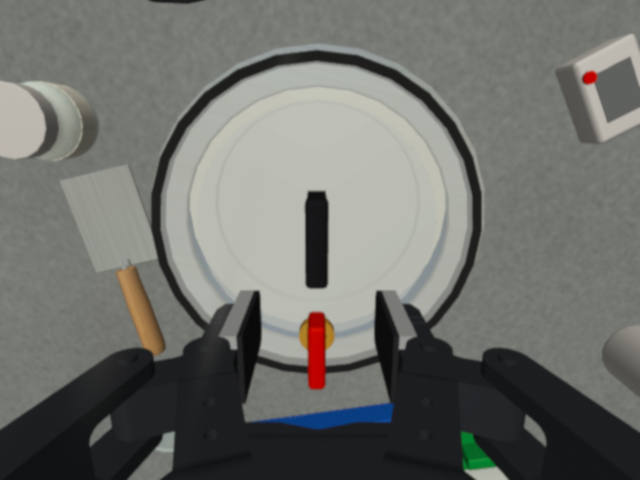

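The lid is seated flat. The open tap bar is at (317,350) and the handle at (317,240). I grip the tap and close it.

>>> apply_moves([
  {"translation": [-0.05,0,0],"rot": [0,0,0],"gripper": 0},
  {"translation": [-0.0975,0,0],"rot": [0,0,0],"gripper": 0},
  {"translation": [-0.0975,0,0.04],"rot": [0,0,0],"gripper": 0},
  {"translation": [-0.0975,0,0.08],"rot": [0,0,0],"gripper": 0},
  {"translation": [-0.0975,0,0.12],"rot": [0,0,0],"gripper": 0},
  {"translation": [-0.0975,0,0.14],"rot": [0,0,0],"gripper": 0},
  {"translation": [-0.0975,0,0.144],"rot": [0,0,0],"gripper": 0},
  {"translation": [-0.0975,0,0.144],"rot": [0,0,0],"gripper": 0},
  {"translation": [-0.0975,0,0.144],"rot": [0,0,0],"gripper": -0.5},
  {"translation": [-0.0975,0,0.144],"rot": [0,0,0],"gripper": -1},
], newtons=40)

```text
time_s: 41.6
tool_pos: [0.525, -0.0714, 0.1302]
tcp_rot: [0.001, 0.805, 0.593, 0.001]
wrist_force: [-0.3, 0.8, 0.3]
opening: 0.166
gripper_force: 0.0
```

>>> apply_moves([
  {"translation": [0,0,0],"rot": [0,0,0],"gripper": -1},
  {"translation": [0,0,0],"rot": [0,0,0],"gripper": -1},
  {"translation": [0,0,0],"rot": [0,0,0],"gripper": -1},
  {"translation": [0,0,0],"rot": [0,0,0],"gripper": -1},
  {"translation": [0,0,0],"rot": [0,0,0.08],"gripper": -1},
  {"translation": [0,0,0],"rot": [0,0,0.16],"gripper": -1},
  {"translation": [0,0,0],"rot": [0,0,0.24],"gripper": -1},
  {"translation": [0,0,0],"rot": [0,0,0.32],"gripper": -1},
  {"translation": [0,0,0],"rot": [0,0,0.4],"gripper": -1},
  {"translation": [0,0,0],"rot": [0,0,0.46],"gripper": -1},
])

```text
time_s: 42.6
tool_pos: [0.5254, -0.0717, 0.1303]
tcp_rot: [0.001, 0.963, 0.268, 0.001]
wrist_force: [0.2, -0.0, 3.5]
opening: 0.133
gripper_force: 41.4
```

>>> apply_moves([
  {"translation": [0,0,0],"rot": [0,0,0.08],"gripper": -1},
  {"translation": [0,0,0],"rot": [0,0,0.16],"gripper": -1},
  {"translation": [0,0,0],"rot": [0,0,0.24],"gripper": -1},
  {"translation": [0,0,0],"rot": [0,0,0.32],"gripper": -1},
  {"translation": [0,0,0],"rot": [0,0,0.4],"gripper": -1},
  {"translation": [0,0,0],"rot": [0,0,0.48],"gripper": -1},
  {"translation": [0,0,0],"rot": [0,0,0.54],"gripper": -1},
  {"translation": [0,0,0],"rot": [0,0,0.565],"gripper": -1},
  {"translation": [0,0,0],"rot": [0,0,0.565],"gripper": -1},
  {"translation": [0,0,0],"rot": [0,0,0.565],"gripper": -1},
])

```text
time_s: 43.6
tool_pos: [0.525, -0.0721, 0.1303]
tcp_rot: [0.001, 0.986, -0.169, 0.001]
wrist_force: [-1.0, -2.2, 6.1]
opening: 0.131
gripper_force: 43.2
```

>>> apply_moves([
  {"translation": [0,0,0],"rot": [0,0,0],"gripper": -0.5},
  {"translation": [0,0,0],"rot": [0,0,0],"gripper": 0},
  {"translation": [0,0,0],"rot": [0,0,0],"gripper": 0},
  {"translation": [0,0,0],"rot": [0,0,0],"gripper": 0},
  {"translation": [0,0,-0.03],"rot": [0,0,0],"gripper": 0},
  {"translation": [0,0,-0.07],"rot": [0,0,0],"gripper": 0},
  {"translation": [0,0,-0.12],"rot": [0,0,0],"gripper": 0},
  {"translation": [0,0,-0.17],"rot": [0,0,0],"gripper": 0},
  {"translation": [0,0,-0.23],"rot": [0,0,0],"gripper": 0},
  {"translation": [0,0,-0.28],"rot": [0,0,0],"gripper": 0},
])

```text
time_s: 44.6
tool_pos: [0.5241, -0.0711, 0.3554]
tcp_rot: [0.0, 0.985, -0.17, 0.001]
wrist_force: [0.3, 0.3, 0.2]
opening: 0.497
gripper_force: 0.0
```

```bash
python3 - <<'E'
from h import *
p,d,M=shot("wrist","w13");W=cloud(d,M)
lidpose(p,W,(.547,.003),.136);dishes(p,W)
p,d,M=shot("scene","c3")
E
```

```text
handle 680 ((547.4047241210938, 1.3439102172851562), (54.13339614868164, 12.960780143737793), 72.78141784667969)
rim (array([0.54664603, 0.00259822]), np.float64(0.1106610412580461)) ((0.5465246438980103, 0.0030421335250139236), 0.1136171966791153)
tap 614 ((530.3531494140625, -53.306419372558594), (49.63056182861328, 44.6893424987793), 70.27776336669922)
dish px [440, 0, 60, 60] ztop 0.0578 knob [[627.9, -267.9], [12.5, 34.6], 81.8] body [[628.0, -267.7], [55.2, 54.4], 81.4]
dish px [448, 66, 58, 66] ztop 0.0577 knob [[558.6, -258.0], [12.5, 35.9], 82.1] body [[558.1, -257.6], [55.7, 54.8], 81.8]
dish px [456, 141, 55, 58] ztop 0.0576 knob [[484.4, -247.1], [12.7, 36.2], 82.3] body [[484.7, -246.8], [55.2, 55.0], 80.9]
```

View pics/w13.png

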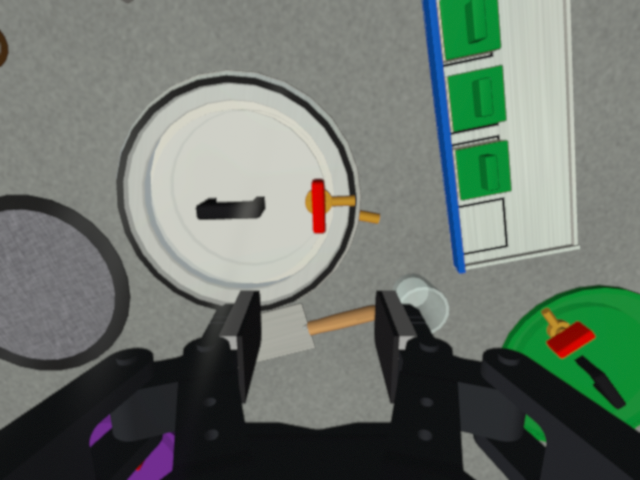

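View pics/c3.png

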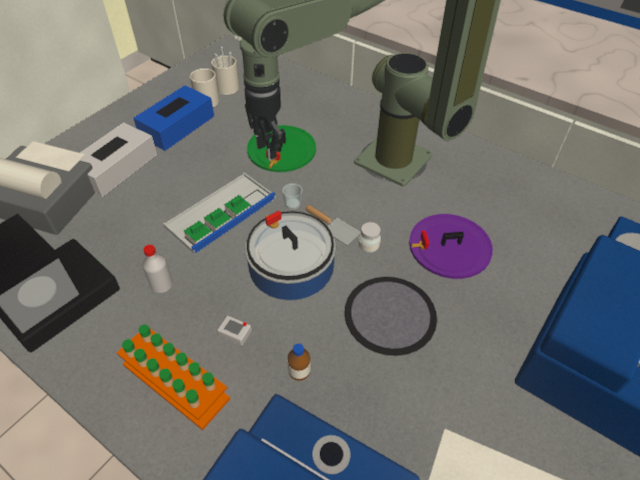

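The tap bar (318,206) is now square to the handle (231,209), so it is closed, and the lid is seated. All three dishes stand in a row on the rail and the other things on the bench are undisturbed.

```bash
python3 -c "
from cell import manip
print(manip.job_done())"
```

```text
the job is handed in; nothing more can be done
None
```

The job is handed in: the desiccator held two dishes, and they and the tray dish now stand upright and flush to the rail, about 1–2 mm off their square centres. I put the lid back on flat with the tap still open, then closed the tap, and left everything else on the bench where it was.

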